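# Pack the roasting set back into its case

## Robot

A 6-joint arm with a two-finger parallel gripper is mounted at the origin on the work surface. World frame = base frame: x ahead of the robot, y to its left, z up, the work surface at z = 0. Lengths are in m, angles in degrees, forces in N, time in s.
With the tool pointing down it reaches from about 0.3 to 0.75 m from the base axis. Payload 8.5 kg.
Tool frame: the origin (TCP) lies midway between the tips of the shut fingers; the grasp point (between the pads) lies 19 mm behind it; z points along the fingers, y is the direction in which the jaws open and shut (so a half turn about z gives the same grasp; the last joint's range is limited). The gripper opens to 85 mm and grips with 20 to 120 N. Pads are 22 mm wide; open, the fingers measure 114 mm over their backs; the gripper's body (76 mm by 85 mm) begins 54 mm behind the grasp point. The pads swing forward as they close: fully open they stand 13 mm farther back than shut.
Start: joints at [64.67, 21.807, 74.336, -0, 83.858, -12.336], TCP at [0.124, 0.536, 0.2] pointing down, gripper open.
Joint ranges: [-178.18, 178.18], [-50.72, 133.34], [12.68, 142.11], [-81.47, 261.47], [9.98, 163.14], [-165.26, 165.26]. Speed limits (degrees/s): [136.94, 136.94, 180, 180, 180, 180].

## Interface

Orientations are given as a 3x3 rotation matrix whose columns are the frame's x, y, z axes.
In Python, from rig import status, eyes, env gives the robot as it stands. The module is installed in compiled form; this text tells all that it offers.
- The arm moves only by the tool play_rows, never from a script. Its argument "targets" is text: rows parted by semicolons, each of 5 numbers parted by spaces: the shift along the tool's x, y, z in m, then the turn about the tool's z in rad, then the closure, from 0 (fully open) to 1 (shut). A call has 1 to 5 rows; each row is the pose to reach, as a shift and turn from the pose commanded when the call began, along the tool's axes at that moment; what a row does not reach only later rows make up. A row lasts 1/10 s, in which the tool goes at most 50 mm and 8.59 degrees, less where a joint would pass 70% of its speed; a pose out of reach is approached as far as the arm can. A call with a gripper value outside its range is refused whole. The fingers move at their own pace and stop on an object; "force" is the grip in N (left out, the last holds). Time passes only in rows, so rows that repeat a pose let the fingers close. It gives the time, the measured TCP pose, the force and the opening at its end, in the units of the state.
- status.observe(): the state, without advancing time (a new reading comes with each control period).
- eyes.get_image(name): name is "scene" or "top" or "wrist"; returns a dict with "pixels" (420x560x3 uint8, red, green, blue), "range_z" (420x560 float32, m along the optical axis (not along the pixel's ray), 0 where there is no reading), "mtx" (3x3 intrinsics, pixels), "k1" (the pictures are not rectified: a ray, as slopes to the right and down, at radius r is drawn at 1 + k1 r^2 times it, then the intrinsics apply), "world_to_cam" (4x4, takes a point from world to camera coordinates); the wrist camera has in their place "T_tool_cam" (4x4, takes a point from camera to tool coordinates, whose origin is the TCP and whose axes are the flange's). Camera axes: x right, y up, looking along -z (the intrinsics and any distortion apply to the point x, -y, -z); pixel columns grow to the right and rows downward; lengths in m; the calibration is good to about 2 mm. A picture is of the moment at which its call begins: read the wrist's pose just before it.
- env.close_job(): hands the job in, once; it reports no verdict.
The state is a dict: "time_s": time; "q": joint angles; "qvel": joint speeds; "joint_efforts": joint torques, N m; "position": TCP position; "tool_rot": TCP orientation; "ft_force": force on the tool from outside, world axes, zero at the start; "wrist_torque": the same for the moment, N m; "grip_width": finger opening in m.
Only numpy, scipy, OpenCV 4.12 (cv2) and the standard library are available. Lean on these libraries where they do the work, as an engineer would, in place of code of your own. Each camera call takes 0.05 s, during which the arm holds its last target.

## Task

Put the roasting set away in its open wooden case: press the folding probe thermometer and the garlic press fully home, flat and level, into their own cutouts in the dark insert, and turn the timer's knob anticlockwise back until its white pointer line stands on the red zero mark, so that it does not ring in the cupboard. The order does not matter. Leave the two mills, the oil bottle and the mug where they stand.

Things in the scene. Friction and masses are not known exactly. Their poses are not given: they have to be found in the camera images.
- case: Fixed open oak case; rigid charcoal insert (straw floor). Origin on the worktop under the middle of the press cutout; x to the lid, y left, z up. Shell x -108..108 mm, y -158..163 mm, walls 8 mm, rim 36 mm high. Insert top at 30 mm, cutout floors at 14 mm (16 mm deep). Lid folded back flat behind: x 110..326 mm, rim 36 mm. Along y: thermometer cutout -100 mm, press cutout 0, timer +103 mm.
- lips (a point): On the insert between the two cutouts. Cutouts run along the case's x, 2 mm clear of the tool all round. In each, four mid-grey sprung lips (two pairs) stand 2 mm inside the tool's sides, sloped on top: a tool laid on them must be pushed down with 10 to 18 N to the flat floor; friction then holds it. Each has a finger recess 46 mm long in x, to 46 mm either side of its centre line, 16 mm deep.
- thermo_mid (a point): Folding probe thermometer, sage green, 155 mm long, 24 mm thick, 0.14 kg, lying flat, display up: straight body 36 mm wide, round hub of 48 mm diameter at its -x end. The point is half-way along and half-way up (12 mm above the underside); x runs along the body away from the hub, z up. Recess of its cutout: x -21..25 mm; grip across the body about x = +2 mm (near its centre of mass).
- thermo_home (a point): Where thermo_mid has to be when the thermometer is fully home: 26 mm above the worktop, case x = 0, y = -100 mm; axes as those of the case. The thermometer's x must point along this x (hub towards the robot).
- press_mid (a point): Garlic press, silvery with black grips, closed and rigid, 172 mm long, 0.23 kg, on its side: two handles 24 mm high, together 38 mm wide, x -86..40 mm; head 46 long, 50 wide, 30 mm high, x 40..86 mm. The point is half-way along, 12 mm above the underside; x towards the head, z up. Recess of its cutout: x -16..30 mm; grip across both handles about x = +7 mm (near its centre of mass).
- press_home (a point): Where press_mid has to be when the garlic press is fully home: 26 mm above the worktop, case x = 0, y = 0; axes as those of the case. The press's x must point along this x (head towards the lid).
- timer_axis (a point): On the upright axis of the timer's knob, 51 mm above the worktop, half-way up its bar grip; axes as those of the case. The timer is a round cream can, 74 mm diameter, fixed in the insert; dial 38 mm above the worktop, a tick a minute, broad red zero mark towards the case's +x. Black bar grip 42 mm long, 14 mm wide, 42 to 63 mm above the worktop; a white line on one half is the pointer.
- timer_knob (a joint): Timer knob in rad: 0 with the pointer on the zero mark, growing clockwise seen from above (0.105 rad a minute); the pointer's direction is the case's +x turned by minus this angle about z. Starts at about 5 to 13 minutes, stays where it is left, turns easily (0.04 N m), can be turned a little past zero, to -0.3.
- mill_white_mid (a point): Cream mill with a wooden cap, 201 mm high, 62 mm diameter, standing; the point is on its axis 100 mm up. A bystander.
- mill_dark_mid (a point): Black mill with a wooden cap, 201 mm high, 62 mm diameter, standing; the point is on its axis 100 mm up. A bystander.
- oil_mid (a point): Amber oil bottle, 230 mm high, 66 mm diameter, standing; the point is on its axis 115 mm up. A bystander.
- mug_mid (a point): Blue mug, 90 mm high, 82 mm diameter, with a handle; the point is on its axis 45 mm up. A bystander.

How it is judged (in metres and radians):
At the end, for the whole second after the job is handed in: Thermometer and garlic press both lie fully home in their cutouts (middle within 4 mm sideways and 2 mm in height of its home point, level within 2 degrees, in line with the cutout within 3.4 degrees), released, and the timer's pointer is within 0.08 rad (about three quarters of a minute) of zero (horizontal distance between thermo_mid and thermo_home below 0.004 m and z of thermo_mid in the frame of thermo_home between -0.003 and 0.002 m and angle between each of thermo_mid, press_mid's own z axis and vertical below 0.035 rad and angle between the x axis of thermo_mid and the x axis of thermo_home, either way round below 0.06 rad and horizontal distance between press_mid and press_home below 0.004 m and z of press_mid in the frame of press_home between -0.003 and 0.002 m and angle between the x axis of press_mid and the x axis of press_home, either way round below 0.06 rad and value of joint timer_knob between -0.08 and 0.08 rad); the robot touches nothing.
It fails at once if a mill, the oil bottle or the mug is moved more than 30 mm (distance of any of mill_white_mid, mill_dark_mid, oil_mid, mug_mid from where it was at the start of the episode above 0.03 m).
It also fails if it takes over 61 s, if anything falls off the work surface, if the arm or the gripper's body presses on something with over 40 N, if the wrist force passes 120 N, or if a joint passes its speed limit or range.

## Working session

There is one attempt and no reset: what is moved stays moved. The work goes in short steps, Python scripts to look and compute and a tool call to move; the robot and the scene stay as the last step left them, time stands still between calls to the robot, and variables do not carry over. Pictures are saved under pics/ and viewed, and the job is handed in when it is done.

Besides the shell and the picture viewer there is one more tool, called as name(argument=value, ...), one argument or row to a line, values as JSON. play_rows: Moves the arm, as the interface text tells. Its arguments: {"type":"object","properties":{"targets":{"type":"string"},"force":{"type":"number"}},"required":["targets"]}

```bash
mkdir -p pics; cat > h.py <<'E'
import numpy as np, cv2
from rig import status, eyes, env
def shot(n,f):
    d=eyes.get_image(n); np.savez('last_'+n+'.npz',**d)
    cv2.imwrite('pics/'+f,d['pixels'][:,:,::-1]); return d
E
python3 - <<'E'
from h import *
s=status.observe()
print(s)
for n in ['scene','top','wrist']:
    d=shot(n,n+'0.png')
    for k in d:
        if k not in('pixels','range_z'): print(n,k,d[k])
E
```

```text
{'time_s': 0.0, 'q': array([ 6.46713916e+01,  2.18433600e+01,  7.43863875e+01, -1.06645671e-03,
        8.38573477e+01, -1.23366046e+01]), 'qvel': array([ 0.00548411, -0.01683147, -0.03727447,  0.06230201, -0.0807081 ,
       -0.02475565]), 'joint_efforts': array([-4.05613959e-03, -4.48453009e+01, -2.31278908e+01, -4.38816996e-04,
        4.68355473e-03,  2.86668694e-05]), 'position': array([0.12351302, 0.53559914, 0.19947998]), 'tool_rot': array([[-9.74401803e-01,  2.24812643e-01, -6.33584508e-04],
       [ 2.24813327e-01,  9.74400872e-01, -1.38188637e-03],
       [ 3.06699769e-04, -1.48895082e-03, -9.99998844e-01]]), 'ft_force': array([0.16752094, 0.55964848, 0.75869353]), 'wrist_torque': array([-0.03244256,  0.01660357, -0.01486958]), 'grip_width': 0.08539225094210073}
scene mtx [[509.43325863   0.         278.64173744]
 [  0.         509.43325863 212.19066963]
 [  0.           0.           1.        ]]
scene k1 -0.18639849782419618
scene world_to_cam [[-0.05884962  0.99806281 -0.02018284  0.04918834]
 [-0.68397565 -0.02558685  0.72905598  0.28783629]
 [ 0.72712724  0.05670924  0.
[... 211 characters left out ...]
p k1 -0.13378964648318378
top world_to_cam [[-0.01514128 -0.9997285  -0.01771053  0.01661966]
 [ 0.99460875 -0.01687631  0.10231629 -0.56603342]
 [-0.1025874  -0.01606585  0.99459425 -1.39106219]
 [ 0.          0.          0.          1.        ]]
wrist mtx [[318.51656727   0.         278.12598017]
 [  0.         318.51656727 215.20475604]
 [  0.           0.           1.        ]]
wrist k1 -0.04138260156406762
wrist T_tool_cam [[-5.01459504e-04  9.51097237e-01  3.08891233e-01  8.01702174e-02]
 [ 9.99999315e-01  8.03655392e-04 -8.51093312e-04  2.91066071e-04]
 [-1.05771460e-03  3.08890595e-01 -9.51096989e-01 -1.73533829e-01]
 [ 0.00000000e+00  0.00000000e+00  0.00000000e+00  1.00000000e+00]]
```

View pics/top0.png

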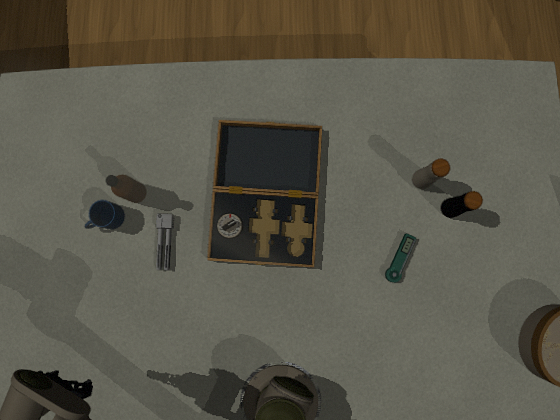

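View pics/scene0.png

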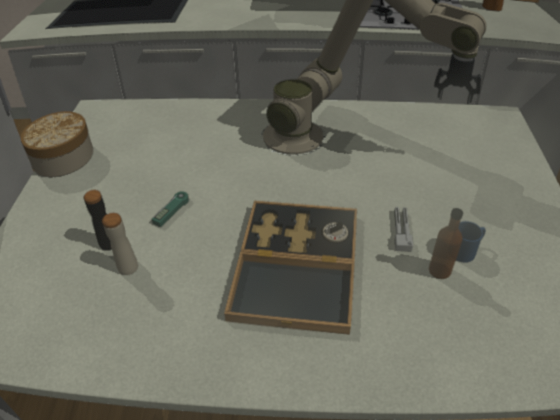

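View pics/wrist0.png

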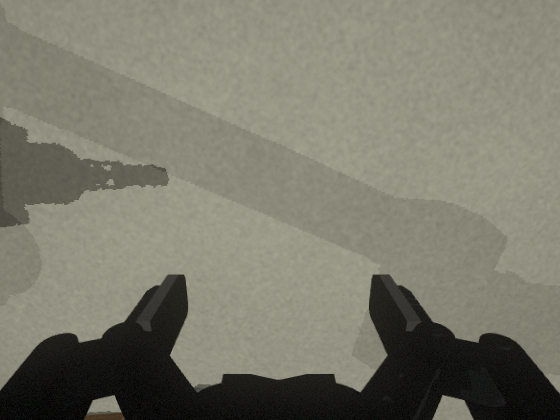

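```bash
cat >> h.py <<'E'
def camray(d,pts,Twc=None):
    """pixels->origin, dirs in world"""
    p=np.asarray(pts,float).reshape(-1,1,2)
    u=cv2.undistortPoints(p,np.asarray(d['mtx']),np.array([float(d['k1']),0,0,0])).reshape(-1,2)
    r=np.c_[u[:,0],-u[:,1],-np.ones(len(u))]
    T=np.linalg.inv(d['world_to_cam']) if Twc is None else Twc
    return T[:3,3], r@T[:3,:3].T
def onplane(d,pts,z,Twc=None):
    o,r=camray(d,pts,Twc); t=(z-o[2])/r[:,2]; return o+r*t[:,None]
def cloud(d,mask,Twc=None):
    v,u=np.nonzero(mask); o,r=camray(d,np.c_[u,v],Twc); z=d['range_z'][v,u]
    return (o+r*z[:,None])[z>0]
def wristT(s,d):
    T=np.eye(4); T[:3,:3]=s['tool_rot']; T[:3,3]=s['position']; return T@d['T_tool_cam']
E
python3 - <<'E'
from h import *
d=np.load('last_top.npz'); im=d['pixels'][:,:,::-1]
cv2.imwrite('pics/topz.png',cv2.resize(im[110:290,70:250],None,fx=3.3,fy=3.3,interpolation=2))
cv2.imwrite('pics/topz2.png',cv2.resize(im[110:290,195:345],None,fx=3.3,fy=3.3,interpolation=2))
cv2.imwrite('pics/topz3.png',cv2.resize(im[140:300,360:500],None,fx=3.3,fy=3.3,interpolation=2))
hsv=cv2.cvtColor(d['pixels'],cv2.COLOR_RGB2HSV)
g=cv2.inRange(hsv,(60,90,20),(100,255,255)); g[:, :360]=0; g[:,440:]=0
n,l,st,c=cv2.connectedComponentsWithStats(g); i=1+st[1:,4].argmax(); print(st[i],c[i])
P=cloud(d,l==i); print('thermo cloud z',np.percentile(P[:,2],[5,50,95]))
cs,_=cv2.findContours((l==i).astype(np.uint8),0,1); cc=max(cs,key=cv2.contourArea).reshape(-1,2)
W=onplane(d,cc,0.024)[:,:2]; r=cv2.minAreaRect(W.astype(np.float32)*1000); print(r, cv2.boxPoints(r))
E
```

```text
[386 234  30  48 424] [397.44103774 261.56603774]
thermo cloud z [0.01367016 0.0223217  0.02738959]
((427.34051513671875, -366.05206298828125), (47.15779495239258, 152.4289093017578), 67.08662414550781) [[ 347.95963 -358.0972 ]
 [ 488.36105 -417.4437 ]
 [ 506.7214  -374.00693]
 [ 366.31998 -314.66043]]
```

View pics/topz.png

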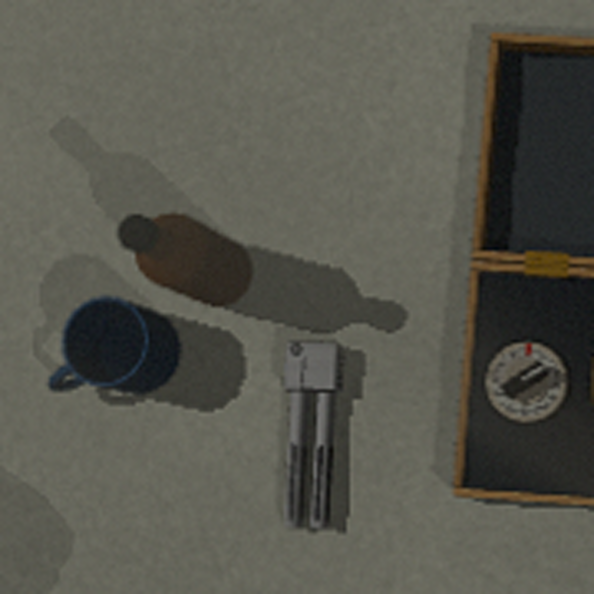

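View pics/topz2.png

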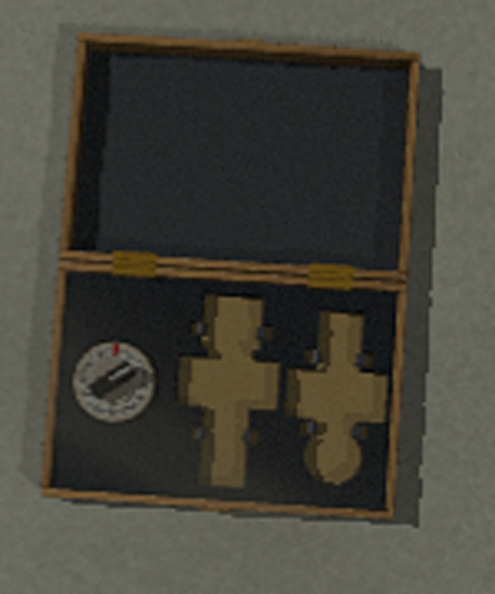

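View pics/topz3.png

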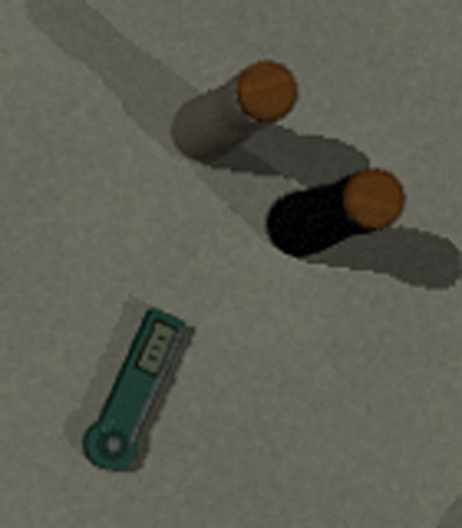

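```bash
python3 - <<'E'
from h import *
d=np.load('last_top.npz'); rgb=d['pixels']
hsv=cv2.cvtColor(rgb,cv2.COLOR_RGB2HSV)
# press: box corners in zoom -> full px  (zoom 3.3, off 70,110)
z=lambda x,y:(x/3.3+70,y/3.3+110)
print('press head far/near corners z.03', onplane(d,[z(286,341),z(341,341)],0.030).round(3))
print('press tail z.024', onplane(d,[z(288,526),z(326,526)],0.024).round(3))
z2=lambda x,y:(x/3.3+195,y/3.3+110)
c=onplane(d,[z2(45,493),z2(392,518),z2(406,273),z2(60,258)],0.036); print('case NL,NR,FR,FL',c.round(3))
print('timer',onplane(d,[z2(113,382)],0.045).round(3), 'red',onplane(d,[z2(116,350)],0.038))
# straw
s=cv2.inRange(hsv,(12,80,60),(30,255,255)); s[:,:240]=0;s[:,320:]=0;s[:195]=0;s[262:]=0
n,l,st,ce=cv2.connectedComponentsWithStats(s); 
for i in range(1,n):
    if st[i,4]>100:print(st[i],ce[i],onplane(d,[ce[i]],0.014).round(3))
print('mills etc', onplane(d,[(70+135/3.3,110+232/3.3)],.23).round(3),onplane(d,[(70+105/3.3,110+340/3.3)],.09).round(3),onplane(d,[(360+267/3.3,140+90/3.3),(360+373/3.3,140+200/3.3)],.201).round(3))
E
```

```text
press head far/near corners z.03 [[0.573 0.368 0.03 ]
 [0.572 0.316 0.03 ]]
press tail z.024 [[0.403 0.366 0.024]
 [0.403 0.331 0.024]]
case NL,NR,FR,FL [[ 0.431  0.207  0.036]
 [ 0.404 -0.106  0.036]
 [ 0.627 -0.124  0.036]
 [ 0.646  0.193  0.036]]
timer [[0.53  0.143 0.045]] red [[0.56018522 0.14130504 0.038     ]]
[277 195  42  67 264] [310.39015152 219.08333333] [[ 0.549 -0.1    0.014]]
[252 200  28  58 869] [265.02531646 226.85960875] [[0.528 0.038 0.014]]
[285 205  27  52 747] [298.00669344 230.75903614] [[ 0.514 -0.062  0.014]]
mills etc [[0.642 0.44  0.23 ]] [[0.57  0.518 0.09 ]] [[ 0.667 -0.447  0.201]
 [ 0.575 -0.531  0.201]]
```

```bash
cat >> h.py <<'E'
def yaw(s): return np.degrees(np.arctan2(s['tool_rot'][1,0],s['tool_rot'][0,0]))
def go(x,y,z,yawd):
    s=status.observe(); R=s['tool_rot']; dlt=R.T@(np.array([x,y,z])-s['position'])
    dy=(yawd-yaw(s)+180)%360-180
    print('t',round(s['time_s'],2),'pos',s['position'].round(4),'yaw',round(yaw(s),2),'f',s['ft_force'].round(1),'w',round(s['grip_width'],4))
    print('ROW', *dlt.round(4), round(-np.radians(dy),4), ' rows', round(max(np.abs(dlt).max()/.05, abs(dy)/8.59),1))
E
python3 -c "
from h import *
go(.505,.345,.2,180)"
```

```text
t 0.15 pos [0.1236 0.5357 0.1997] yaw 167.0 f [ 0.2 -0.3 -0.1] w 0.0851
ROW -0.4145 -0.1 -0.0003 -0.2268  rows 8.3
```

play_rows(
  targets="-0.4145 -0.1 0 -0.227 0; -0.4145 -0.1 0 -0.227 0; -0.4145 -0.1 0 -0.227 0; -0.4145 -0.1 0 -0.227 0; -0.4145 -0.1 0 -0.227 0",
)

```text
time_s: 0.65
position: [0.3445, 0.4252, 0.2]
tool_rot: [[-1.0, -0.0, -0.0], [-0.0, 1.0, -0.0], [0.0, -0.0, -1.0]]
ft_force: [-0.0, 0.3, 0.5]
grip_width: 0.0855
```

```bash
python3 -c "
from h import *
go(.505,.345,.2,180)"
```

```text
t 0.65 pos [0.3445 0.4252 0.2   ] yaw -179.98 f [-0.   0.3  0.5] w 0.0855
ROW -0.1605 -0.0802 -0.0 0.0003  rows 3.2
```

play_rows(
  targets="-0.1605 -0.08 0 0 0; -0.1605 -0.08 0 0 0; -0.1605 -0.08 0 0 0; -0.1605 -0.08 0 0 0; -0.1605 -0.08 0 0 0",
)

```text
time_s: 1.15
position: [0.5064, 0.3441, 0.1989]
tool_rot: [[-1.0, 0.004, -0.001], [0.004, 1.0, -0.001], [0.001, -0.001, -1.0]]
ft_force: [0.1, 0.3, -1.6]
grip_width: 0.0854
```

```bash
python3 - <<'E'
from h import *
import pickle
s=status.observe(); d=shot('wrist','w_press.png'); pickle.dump((s,d),open('w_press.pkl','wb'))
go(.505,.345,.2,180)
E
```

```text
t 1.2 pos [0.5045 0.3454 0.1992] yaw 179.86 f [-1.1  0.4  0.4] w 0.0857
ROW -0.0005 -0.0004 -0.0008 -0.0024  rows 0.0
```

View pics/w_press.png

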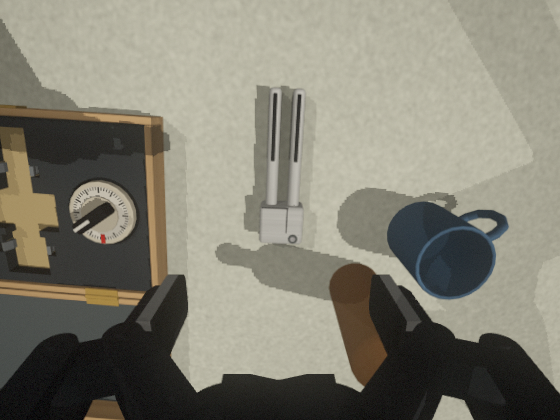

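```bash
cat >> h.py <<'E'
def hmap(d,T):
    """world xyz per pixel"""
    v,u=np.mgrid[0:420,0:560]; o,r=camray(d,np.c_[u.ravel(),v.ravel()],T)
    P=o+r*d['range_z'].ravel()[:,None]; P=P.reshape(420,560,3); P[d['range_z']<=0]=np.nan; return P
import pickle
def wshot(name):
    s=status.observe(); d=shot('wrist',name+'.png'); pickle.dump((s,d),open(name+'.pkl','wb')); return s,d
def wl(name): return pickle.load(open(name+'.pkl','rb'))
E
python3 - <<'E'
from h import *
s,d=wshot('w_press2')
print(s['position'].round(4),yaw(s))
T=wristT(s,d); P=hmap(d,T)
print('table z',np.nanmedian(P[20:80,320:420,2]))
cv2.imwrite('pics/w_press2z.png',cv2.resize(d['pixels'][75:260,230:350,::-1],None,fx=3.2,fy=3.2,interpolation=2))
m=(P[...,2]>0.012)&(P[...,2]<0.04); m[:, :240]=0;m[:,325:]=0;m[:80]=0;m[258:]=0
m=m.astype(np.uint8)
hd=m&(P[...,2]>0.027); 
print('z head',np.nanpercentile(P[...,2][hd>0],[5,50,95]),'m',m.sum())
for mm,z in((hd,.03),((m&(P[...,2]<0.027)).astype(np.uint8),.024)):
    n,l,st,c=cv2.connectedComponentsWithStats(mm)
    for i in range(1,n):
        if st[i,4]>60:
            cs,_=cv2.findContours((l==i).astype(np.uint8),0,1); cc=max(cs,key=cv2.contourArea)
            r=cv2.minAreaRect(onplane(d,cc,z,T)[:,:2].astype(np.float32)*1000); print(st[i],r)
cv2.imwrite('pics/m.png',m*255)
E
```

```text
[0.5045 0.3454 0.1992] 179.86222974729856
table z -0.0001824894916584996
z head [0.02822192 0.02983277 0.03111344] m 4506
[ 258  207   45   39 1539] ((549.58056640625, 347.7481994628906), (48.82365036010742, 45.264888763427734), 86.57872772216797)
[ 259   90   45  124 2943] ((467.6048583984375, 354.9439392089844), (49.63455581665039, 130.5595245361328), 84.5486068725586)
```

View pics/w_press2z.png

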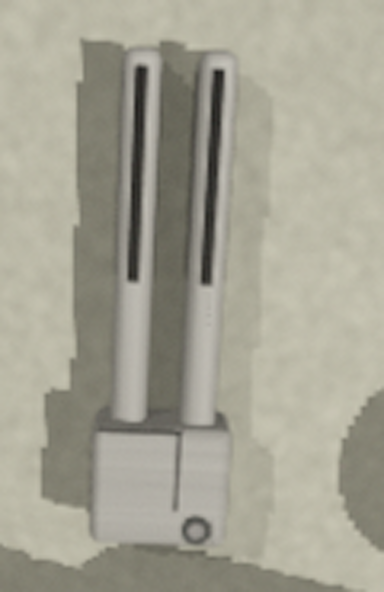

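```bash
python3 - <<'E'
from h import *
s,d=wl('w_press2'); T=wristT(s,d)
z=lambda a:[(x/3.2+230-.35,y/3.2+75-.35) for x,y in a]
t=onplane(d,z([(124,58),(236,60),(113,420),(216,425)]),.016,T)[:,:2]*1000; print('handles',t.round(1))
h=onplane(d,z([(96,430),(230,430),(93,541),(226,545)]),.03,T)[:,:2]*1000; print('head',h.round(1))
e=onplane(d,z([(140,48),(218,50)]),.018,T)[:,:2]*1000; print('tips',e.round(1))
a=t[:2].mean(0);b=t[2:].mean(0); print('handle axis',np.degrees(np.arctan2(*(b-a)[::-1])))
a=h[:2].mean(0);b=h[2:].mean(0); print('head',np.degrees(np.arctan2(*(b-a)[::-1])),b, h[0]-h[1],h[2]-h[3])
E
```

```text
handles [[404.6 336.2]
 [405.3 373. ]
 [528.7 330.7]
 [530.7 368.3]]
head [[528.2 325.3]
 [528.4 372.3]
 [570.4 323.3]
 [572.2 371.8]]
tips [[401.6 341.5]
 [402.3 366.9]]
handle axis -2.351348930177895
head -1.706491132758068 [571.30897852 347.5214538 ] [ -0.14360198 -47.092063  ] [ -1.7338464  -48.48245783]
```

```bash
python3 - <<'E'
from h import *
s,d=wl('w_press2'); T=wristT(s,d); P=hmap(d,T)
print('timer',onplane(d,[(102,211)],.038,T), 'red',onplane(d,[(103,239)],.038,T))
print('case corner near left',onplane(d,[(162,117)],.036,T),P[117:122,155:160,2].round(3))
print('mug',onplane(d,[(448,262)],.09,T),P[262,440:456:4])
E
```

```text
timer [[0.52746685 0.14975518 0.038     ]] red [[0.56107431 0.14498993 0.038     ]]
case corner near left [[0.42804724 0.22792952 0.036     ]] [[-0.001  0.001  0.    -0.001 -0.001]
 [-0.001 -0.001 -0.001  0.    -0.   ]
 [ 0.017  0.014  0.013  0.01   0.008]
 [ 0.021  0.019  0.015  0.012  0.009]
 [ 0.021  0.018  0.015  0.011  0.009]]
mug [[0.56557076 0.51472948 0.09      ]] [[0.59926503 0.54505543 0.02216039]
 [0.59729871 0.54774514 0.02621291]
 [0.59411926 0.54887666 0.03269993]
 [0.5917604  0.55083661 0.03753851]]
```

```bash
python3 - <<'E'
from h import *
go(.55,.045,.2,175)
E
```

```text
t 1.25 pos [0.5033 0.3463 0.1996] yaw 179.96 f [-0.4  0.2 -0. ] w 0.0854
ROW -0.0469 -0.3012 -0.0004 0.0866  rows 6.0
```

play_rows(
  targets="-0.047 -0.301 0 0.087 0; -0.047 -0.301 0 0.087 0; -0.047 -0.301 0 0.087 0; -0.047 -0.301 0 0.087 0; -0.047 -0.301 0 0.087 0",
)

```text
time_s: 1.75
position: [0.5411, 0.099, 0.2005]
tool_rot: [[-0.996, 0.084, 0.0], [0.084, 0.996, 0.0], [-0.0, 0.0, -1.0]]
ft_force: [0.0, 0.3, -0.5]
grip_width: 0.0854
```

```bash
python3 - <<'E'
from h import *
go(.55,.045,.2,175)
E
```

```text
t 1.75 pos [0.5411 0.099  0.2005] yaw 175.16 f [ 0.   0.3 -0.5] w 0.0854
ROW -0.0134 -0.0531 0.0005 0.0027  rows 1.1
```

play_rows(
  targets="-0.013 -0.053 0 0.003 0; -0.013 -0.053 0 0.003 0; -0.013 -0.053 0 0.003 0; -0.013 -0.053 0 0.003 0",
)

```text
time_s: 2.15
position: [0.5499, 0.0473, 0.2003]
tool_rot: [[-0.996, 0.088, -0.0], [0.088, 0.996, 0.0], [0.0, 0.0, -1.0]]
ft_force: [0.4, 0.7, -0.4]
grip_width: 0.0856
```

```bash
python3 - <<'E'
from h import *
s,d=wshot('w_caseA'); print(s['position'],yaw(s))
s,d=wshot('w_caseA2'); print(s['position'],yaw(s))
E
```

```text
[0.54989892 0.04725912 0.20030061] 174.96191728967844
[0.54993908 0.04739631 0.20029441] 174.99122091098369
```

View pics/w_caseA.png

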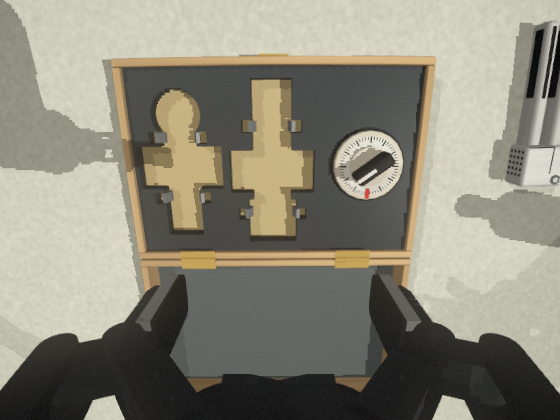

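```bash
python3 - <<'E'
from h import *
s,d=wl('w_caseA'); im=d['pixels'][:,:,::-1]
cv2.imwrite('pics/cA1.png',cv2.resize(im[65:250,215:325],None,fx=3.2,fy=3.2,interpolation=2))
cv2.imwrite('pics/cA2.png',cv2.resize(im[80:240,130:230],None,fx=3.6,fy=3.6,interpolation=2))
cv2.imwrite('pics/cA3.png',cv2.resize(im[125:205,325:410],None,fx=6,fy=6,interpolation=2))
E
```

```text
(no output)
```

View pics/cA1.png

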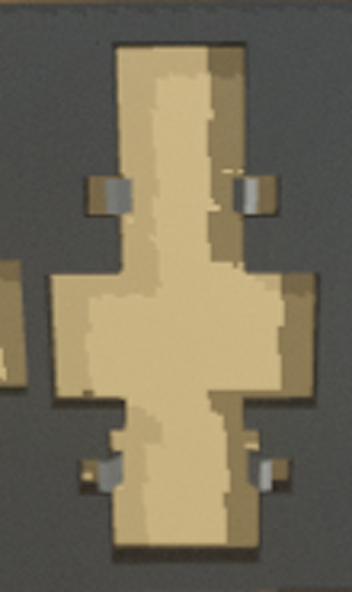

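View pics/cA2.png

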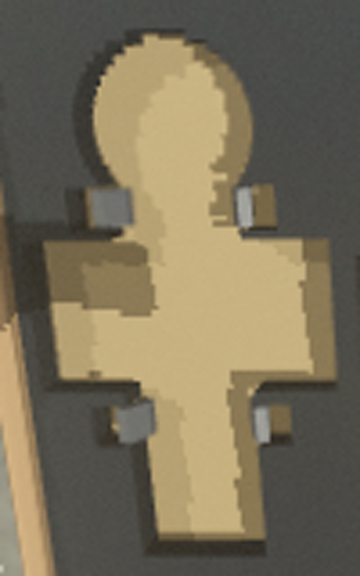

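View pics/cA3.png

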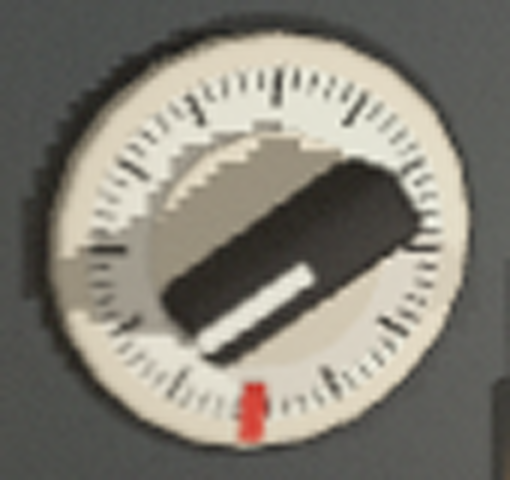

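```bash
cat > fit.py <<'E'
from h import *
def rigid(A,B):
    a=A.mean(0);b=B.mean(0);U,S,Vt=np.linalg.svd((A-a).T@(B-b)); R=Vt.T@np.diag([1,np.sign(np.linalg.det(Vt.T@U.T))])@U.T
    t=b-R@a; return np.degrees(np.arctan2(R[1,0],R[0,0])),t,(A@R.T+t-B)
def run(d,T,pz,pc,tz,tc,fp,op,ft,ot):
    p=np.array(pz)/fp+np.array(op)-.35; q=np.array(tz)/ft+np.array(ot)-.35
    W1=onplane(d,p,.03,T)[:,:2]*1000; W2=onplane(d,q,.03,T)[:,:2]*1000
    for n,A,B in(('press',np.array(pc,float),W1),('th',np.array(tc,float),W2),('all',np.vstack([pc,tc]).astype(float),np.vstack([W1,W2]))):
        a,t,e=rigid(A,B); print(n,'yaw',a.round(2),'org',t.round(1)); print(e.round(1).tolist())
    return a,t
E
cat > runA.py <<'E'
from fit import *
s,d=wl('w_caseA'); T=wristT(s,d); P=hmap(d,T)
pc=[(-16,-46),(-16,46),(30,-46),(30,46),(-88,-21),(-88,21),(88,-27),(88,27)]
tc=[(-21,-146),(-21,-54),(25,-146),(25,-54),(79.5,-120),(79.5,-80)]
pz=[(52,275),(318,274),(54,404),(316,404),(115,44),(246,43),(113,560),(259,558)]
tz=[(44,241),(331,239),(57,385),(337,383),(148,553),(266,553)]
if __name__=='__main__':
  run(d,T,pz,pc,tz,tc,3.2,(215,65),3.6,(130,80))
  print('insert z',np.nanmedian(P[80:230,325:335,2]), 'table',np.nanmedian(P[10:40,200:400,2]))
  f=lambda a:(np.array(a)/6+np.array((325,125))-.4)
  print('dialc',onplane(d,f([(260,240)]),.038,T),'red',onplane(d,f([(252,412)]),.038,T),'pointer',onplane(d,f([(203,343),(310,272)]),.063,T))
  b=onplane(d,f([(345,158),(420,215),(163,297),(210,365)]),.063,T); print(b)
E
python3 runA.py; python3 - <<'E'
from h import *
go(.5,.045,.2,-5)
E
```

```text
press yaw -4.82 org [523.6  44. ]
[[-0.9, -2.0], [-0.7, 1.3], [1.0, -0.7], [0.7, 0.5], [-1.1, -0.1], [-0.9, 0.8], [0.7, -0.3], [1.3, 0.5]]
th yaw -5.81 org [525.1  46.5]
[[-2.2, -3.6], [-0.3, 2.6], [0.1, -2.8], [2.2, 2.3], [-0.3, -0.1], [0.4, 1.6]]
all yaw -4.99 org [523.6  44.9]
[[-1.0, -1.0], [-0.6, 2.3], [0.9, 0.2], [0.8, 1.4], [-1.1, 1.2], [-0.8, 2.1], [0.6, 0.4], [1.4, 1.2], [-1.6, -5.6], [-1.1, 0.7], [0.7, -4.2], [1.5, 1.0], [0.1, -0.7], [0.2, 1.1]]
insert z 0.029885077552501582 table -0.00028683766241618947
dialc [[0.53116479 0.14521127 0.038     ]] red [[0.56239179 0.14363601 0.038     ]] pointer [[0.5429885  0.12891147 0.063     ]
 [0.5326062  0.14668841 0.063     ]]
[[0.51447285 0.1523209  0.063     ]
 [0.52473683 0.16469875 0.063     ]
 [0.53468604 0.12241429 0.063     ]
 [0.54682854 0.13003275 0.063     ]]
t 2.25 pos [0.55   0.0474 0.2003] yaw 175.0 f [-0.6  0.  -0.3] w 0.0855
ROW 0.0496 -0.0067 0.0003 -3.1415  rows 21.0
```

```bash
cat > zb.py <<'E'
from h import *
def boost(im,x0,x1,y0,y1,f,name):
    c=im[y0:y1,x0:x1,::-1].astype(float); c=np.clip((c-15)*2.6,0,255).astype(np.uint8)
    cv2.imwrite('pics/'+name,cv2.resize(c,None,fx=f,fy=f,interpolation=2))
E
python3 - <<'E'
from zb import *
s,d=wl('w_caseA')
boost(d['pixels'],120,325,65,250,3.2,'cA1b.png')
E
```

```text
(no output)
```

View pics/cA1b.png

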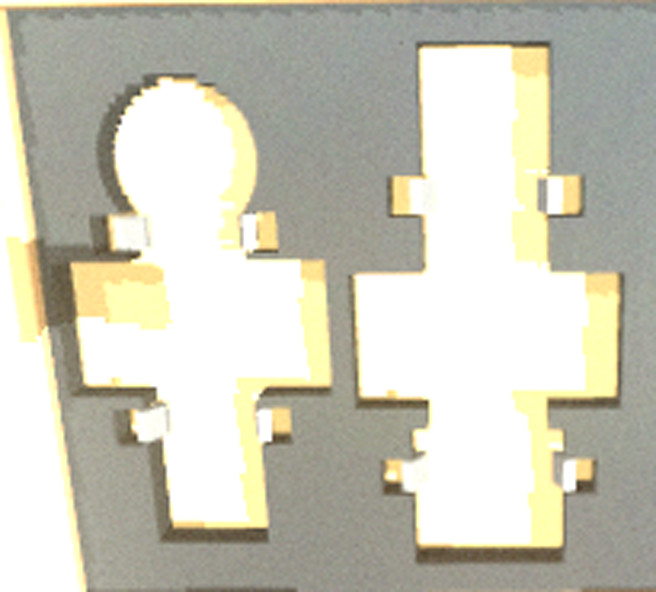

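```bash
python3 - <<'E'
from h import *
s,d=wl('w_caseA'); T=wristT(s,d); P=hmap(d,T)
z=P[...,2]; m=((z<0.0265)).astype(np.uint8); m[:, :130]=0;m[:,325:]=0;m[:72]=0;m[244:]=0
m=cv2.medianBlur(m,3)
cv2.imwrite('pics/dm.png',cv2.resize(m[65:250,120:325]*255,None,fx=3.2,fy=3.2,interpolation=0))
# scaled height picture
E
```

```text
(no output)
```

View pics/dm.png

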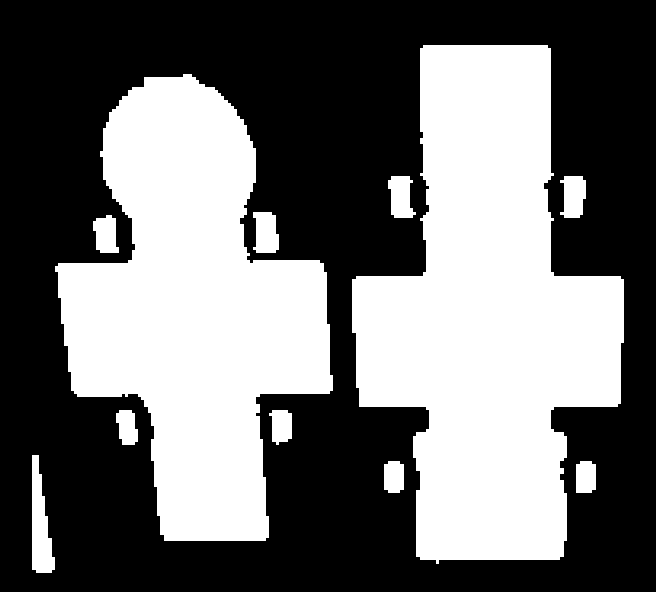

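```bash
python3 - <<'E'
from fit import *
from runA import pc,tc
s,d=wl('w_caseA'); T=wristT(s,d)
pz=[(352,276),(624,276),(358,408),(621,408),(420,45),(551,45),(416,560),(565,560)]
tz=[(57,264),(325,260),(72,396),(332,393),(162,541),(269,541)]
run(d,T,pz,pc,tz,tc,3.2,(120-.15,65-.15),3.2,(120-.15,65-.15))
E
```

```text
press yaw -4.89 org [524.1  43.8]
[[-0.5, -0.6], [-0.7, 0.7], [0.2, -0.6], [-0.0, 0.3], [-0.8, -0.2], [-0.8, 0.7], [1.4, -0.0], [1.2, -0.2]]
th yaw -4.91 org [524.1  44.4]
[[-0.9, -1.2], [-0.2, 0.6], [-0.1, -0.5], [0.6, 0.7], [0.4, -0.3], [0.4, 0.6]]
all yaw -4.9 org [524.1  44.1]
[[-0.5, -0.4], [-0.7, 0.9], [0.2, -0.3], [-0.0, 0.5], [-0.8, 0.0], [-0.9, 0.9], [1.4, 0.2], [1.2, -0.0], [-0.9, -1.5], [-0.2, 0.3], [-0.1, -0.8], [0.6, 0.4], [0.4, -0.6], [0.4, 0.3]]
```

play_rows(
  targets="0 0 0 0.75 0; 0 0 0 0.75 0; 0 0 0 0.75 0; 0 0 0 0.75 0; 0 0 0 0.75 0",
)

```text
time_s: 2.75
position: [0.5502, 0.047, 0.2002]
tool_rot: [[-0.665, 0.747, 0.0], [0.747, 0.665, 0.0], [0.0, 0.0, -1.0]]
ft_force: [0.7, -0.2, 0.5]
grip_width: 0.0856
```

play_rows(
  targets="0 0 0 0.75 0; 0 0 0 0.75 0; 0 0 0 0.75 0; 0 0 0 0.75 0; 0 0 0 0.75 0",
)

```text
time_s: 3.25
position: [0.5502, 0.047, 0.2002]
tool_rot: [[0.023, 1.0, -0.0], [1.0, -0.023, 0.0], [0.0, -0.0, -1.0]]
ft_force: [0.4, 0.1, -1.1]
grip_width: 0.0856
```

play_rows(
  targets="0 0 0 0.75 0; 0 0 0 0.75 0; 0 0 0 0.75 0; 0 0 0 0.75 0; 0 0 0 0.75 0",
)

```text
time_s: 3.75
position: [0.5502, 0.047, 0.2002]
tool_rot: [[0.698, 0.716, 0.0], [0.716, -0.698, 0.0], [0.0, -0.0, -1.0]]
ft_force: [0.5, -0.2, 0.0]
grip_width: 0.0852
```

```bash
python3 - <<'E'
from h import *
go(.5,.045,.2,-5)
E
```

```text
t 3.75 pos [0.5502 0.047  0.2002] yaw 45.71 f [ 0.5 -0.2  0. ] w 0.0852
ROW -0.0365 -0.0345 0.0002 0.8851  rows 5.9
```

play_rows(
  targets="-0.0365 -0.0345 0 0.885 0; -0.0365 -0.0345 0 0.885 0; -0.0365 -0.0345 0 0.885 0; -0.0365 -0.0345 0 0.885 0; -0.0365 -0.0345 0 0.885 0",
)

```text
time_s: 4.25
position: [0.5, 0.0447, 0.2003]
tool_rot: [[0.999, 0.048, 0.0], [0.048, -0.999, 0.0], [0.0, -0.0, -1.0]]
ft_force: [-0.5, 1.1, 0.5]
grip_width: 0.0857
```

play_rows(
  targets="0 0 0 0.14 0; 0 0 0 0.14 0; 0 0 0 0.14 0",
)

```text
time_s: 4.55
position: [0.5001, 0.0441, 0.2002]
tool_rot: [[0.997, -0.083, 0.0], [-0.083, -0.997, 0.0], [0.0, -0.0, -1.0]]
ft_force: [0.6, 0.5, -0.0]
grip_width: 0.0852
```

```bash
python3 - <<'E'
from h import *
s,d=wshot('w_caseB'); print(s['position'],yaw(s))
T=wristT(s,d); P=hmap(d,T)
z=P[...,2]; m=((z<0.0265)).astype(np.uint8)
m=cv2.medianBlur(m,3)
cv2.imwrite('pics/dmB.png',m*255)
E
```

```text
[0.50013762 0.04410421 0.20018156] -4.758508633433125
```

View pics/w_caseB.png

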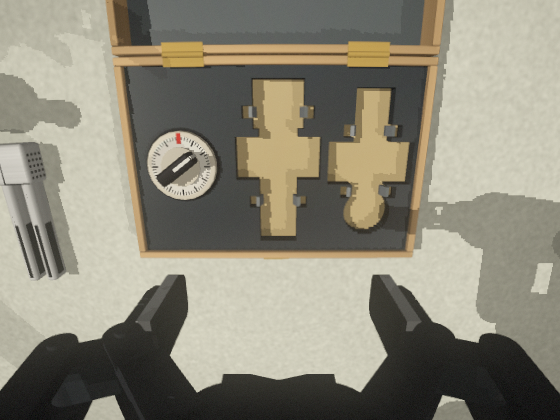

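View pics/dmB.png

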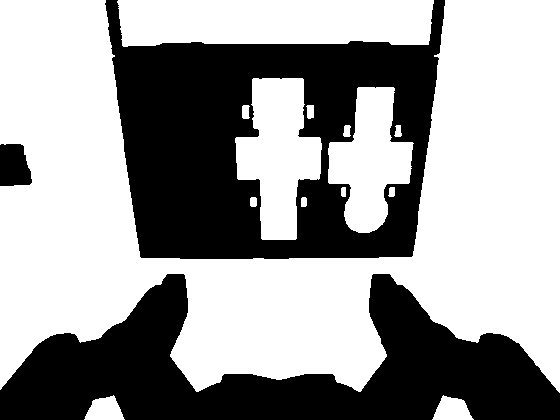

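```bash
cat > casefit.py <<'E'
from fit import *
def contour_case(name,a0,t0):
    s,d=wl(name); T=wristT(s,d); z=hmap(d,T)[...,2]
    m=cv2.medianBlur((z<0.0265).astype(np.uint8),3)
    big=cv2.resize(m*255,None,fx=4,fy=4,interpolation=1)
    cs,_=cv2.findContours((big>127).astype(np.uint8),cv2.RETR_LIST,cv2.CHAIN_APPROX_NONE)
    pts=np.vstack([c.reshape(-1,2) for c in cs]).astype(float); pts=(pts+.5)/4-.5
    W=onplane(d,pts,.03,T)[:,:2]*1000
    a=a0; t=np.array(t0,float)
    for it in range(6):
        R=np.array([[np.cos(np.radians(a)),-np.sin(np.radians(a))],[np.sin(np.radians(a)),np.cos(np.radians(a))]])
        C=(W-t)@R
        A=[];B=[];w=[];out=[]
        def ex(x,lo,hi):  # edge of constant x
            k=(abs(C[:,0]-x)<5)&(C[:,1]>lo)&(C[:,1]<hi)
            if k.sum()>8: out.append(('x',x,(lo+hi)/2,np.median(C[k,0])-x))
        def ey(y,lo,hi):
            k=(abs(C[:,1]-y)<5)&(C[:,0]>lo)&(C[:,0]<hi)
            if k.sum()>8: out.append(('y',y,(lo+hi)/2,np.median(C[k,1])-y))
        for yc,xa,xb,xe,hw in((0,-16,30,(-88,88),(20,25)),(-100,-21,25,(None,79.5),(None,18))):
            for sg in(-1,1):
                lo,hi=sorted((yc+sg*30,yc+sg*43)); ex(xa,lo,hi); ex(xb,lo,hi)
                ey(yc+sg*46,xa+4,xb-4)
            if xe[0]: ex(xe[0],yc-17,yc+17)
            ex(xe[1],yc-16,yc+16)
        for sg in(-1,1):
            ey(sg*21,-85,-60); ey(sg*27,72,86); ey(-100+sg*20,60,77)
        # least squares for dt (case frame), dyaw : residual e at point p: dx - y*da , dy + x*da
        M=[];e=[]
        for ax,v,mid,r in out:
            if ax=='x': M.append([1,0,-mid]); 
            else: M.append([0,1,mid])
            e.append(r)
        sol=np.linalg.lstsq(np.array(M),np.array(e),rcond=None)[0]
        t=t+R@sol[:2]; a+=np.degrees(sol[2])
    print(name,'yaw',round(a,2),'org',t.round(2)); print([(o[0],o[1],round(o[2]),round(o[3],1)) for o in out])
    return s,a,t
if __name__=='__main__':
    sA,aA,tA=contour_case('w_caseA',-4.9,(524,44))
    sB,aB,tB=contour_case('w_caseB',-4.9,(524,44))
    # meas = true + R b
    RA=sA['tool_rot'][:2,:2];RB=sB['tool_rot'][:2,:2]
    M=np.block([[np.eye(2),RA],[np.eye(2),RB]]); print('true,b',np.linalg.solve(M,np.r_[tA,tB]).round(2))
E
python3 casefit.py
```

```text
w_caseA yaw -4.75 org [523.82  43.91]
[('x', -16, -36, np.float64(0.6)), ('x', 30, -36, np.float64(-0.7)), ('y', -46, 7, np.float64(0.4)), ('x', -16, 36, np.float64(1.0)), ('x', 30, 36, np.float64(-0.3)), ('y', 46, 7, np.float64(-0.7)), ('x', -88, 0, np.float64(1.2)), ('x', 88, 0, np.float64(-1.2)), ('x', -21, -136, np.float64(0.3)), ('x', 25, -136, np.float64(0.1)), ('y', -146, 2, np.float64(1.2)), ('x', -21, -64, np.float64(0.1)), ('x', 25, -64, np.float64(-0.5)), ('y', -54, 2, np.float64(-0.4)), ('x', 79.5, -100, np.float64(-0.7)), ('y', -21, -72, np.float64(-0.0)), ('y', -27, 79, np.float64(0.1)), ('y', -120, 68, np.float64(0.5)), ('y', 21, -72, np.float64(-0.7)), ('y', 27, 79, np.float64(0.0)), ('y', -80, 68, np.float64(-0.4))]
w_caseB yaw -4.51 org [524.14  43.33]
[('x', -16, -36, np.float64(-0.1)), ('x', 30, -36, np.float64(-0.3)), ('y', -46, 7, np.float64(0.0)), ('x', -16, 36, np.float64(0.2)), ('x', 30, 36, np.float64(0.0)), ('y', 46, 7, np.float64(-1.2)), ('x', -88, 0, np.float64(1.3)), ('x', 88, 0, np.float64(-0.3)), ('x', -21, -136, np.float64(0.2)), ('x', 25, -136, np.float64(-0.5)), ('y', -146, 2, np.float64(1.6)), ('x', -21, -64, np.float64(0.4)), ('x', 25, -64, np.float64(-0.6)), ('y', -54, 2, np.float64(-0.4)), ('x', 79.5, -100, np.float64(-0.3)), ('y', -21, -72, np.float64(-0.0)), ('y', -27, 79, np.float64(0.7)), ('y', -120, 68, np.float64(1.5)), ('y', 21, -72, np.float64(-0.8)), ('y', 27, 79, np.float64(-1.0)), ('y', -80, 68, np.float64(-0.4))]
true,b [5.2398e+02 4.3620e+01 1.8000e-01 2.7000e-01]
```

```bash
python3 - <<'E'
from zb import *
s,d=wl('w_caseB')
c=d['pixels'][120:210,140:225,::-1]
cv2.imwrite('pics/tB.png',cv2.resize(c,None,fx=6,fy=6,interpolation=2))
E
```

```text
(no output)
```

View pics/tB.png

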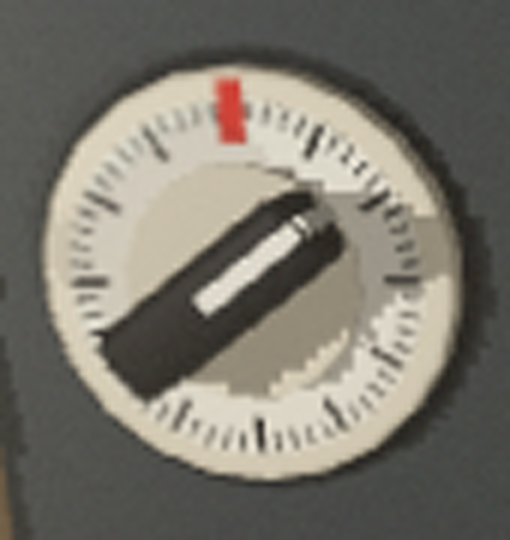

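```bash
python3 - <<'E'
from h import *
s,d=wl('w_caseB'); T=wristT(s,d)
f=lambda a:(np.array(a)/6+np.array((140,120))-.42)
def ang(a,b,z):
    p=onplane(d,f([a,b]),z,T)*1000; v=p[1]-p[0]; print(p[:,:2].round(1).tolist(),np.degrees(np.arctan2(v[1],v[0])).round(1),np.hypot(*v[:2]).round(1))
ang((205,302),(300,228),.063)
ang((102,338),(277,203),.063)
ang((150,398),(340,260),.063)
ang((126,368),(310,225),.063)
p=onplane(d,f([(253,270),(230,110)]),.038,T)*1000;print(p.round(1))
go(.5324,.1463,.2,122)
E
```

```text
[[533.1, 145.4], [543.7, 127.7]] -59.0 20.6
[[528.7, 163.6], [548.0, 130.8]] -59.5 38.1
[[518.0, 157.5], [538.0, 122.1]] -60.6 40.7
[[523.3, 160.6], [544.0, 126.0]] -59.1 40.3
[[534.3 144.5  38. ]
 [562.  143.7  38. ]]
t 4.6 pos [0.5002 0.0439 0.2002] yaw -4.8 f [-1.   0.4 -0.1] w 0.0853
ROW 0.0236 -0.1047 0.0002 -2.213  rows 14.8
```

```bash
python3 - <<'E'
from h import *
go(.5325,.1455,.13,121)
E
```

```text
t 4.6 pos [0.5002 0.0439 0.2002] yaw -4.8 f [-1.   0.4 -0.1] w 0.0853
ROW 0.0237 -0.1039 0.0702 -2.1956  rows 14.6
```

play_rows(
  targets="0.024 -0.104 0.07 -0.75 0; 0.024 -0.104 0.07 -0.75 0; 0.024 -0.104 0.07 -0.75 0; 0.024 -0.104 0.07 -0.75 0; 0.024 -0.104 0.07 -0.75 0",
)

```text
time_s: 5.1
position: [0.5331, 0.1458, 0.1293]
tool_rot: [[0.782, 0.623, -0.001], [0.623, -0.782, -0.0], [-0.001, -0.001, -1.0]]
ft_force: [0.1, 0.2, 0.5]
grip_width: 0.0855
```

play_rows(
  targets="0 0 0 -0.75 0; 0 0 0 -0.75 0; 0 0 0 -0.75 0; 0 0 0 -0.75 0; 0 0 0 -0.75 0",
)

```text
time_s: 5.6
position: [0.5333, 0.1451, 0.1301]
tool_rot: [[0.149, 0.989, 0.0], [0.989, -0.149, 0.0], [0.0, 0.0, -1.0]]
ft_force: [0.1, 0.1, -0.3]
grip_width: 0.0854
```

play_rows(
  targets="0 0 0 -0.695 0; 0 0 0 -0.695 0; 0 0 0 -0.695 0; 0 0 0 -0.695 0; 0 0 0 -0.695 0",
)

```text
time_s: 6.1
position: [0.5333, 0.145, 0.1301]
tool_rot: [[-0.518, 0.855, -0.0], [0.855, 0.518, 0.0], [0.0, -0.0, -1.0]]
ft_force: [-0.1, 0.6, -0.8]
grip_width: 0.0852
```

```bash
python3 - <<'E'
from h import *
s,d=wshot('w_t1'); go(.5325,.1455,.044,121)
E
```

```text
t 6.15 pos [0.5333 0.145  0.1301] yaw 121.38 f [-0.2  0.4 -0.5] w 0.0851
ROW 0.0008 -0.0004 0.0861 0.0067  rows 1.7
```

View pics/w_t1.png

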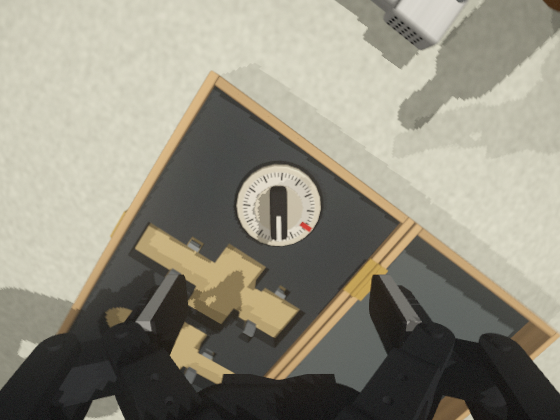

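play_rows(
  targets="0.001 0 0.04 0.007 0; 0.001 0 0.075 0.007 0.3; 0.001 0 0.086 0.007 0.5; 0.001 0 0.086 0.007 0.5; 0.001 0 0.086 0.007 0.5",
  force=20,
)

```text
time_s: 6.65
position: [0.5338, 0.1457, 0.0455]
tool_rot: [[-0.505, 0.863, 0.002], [0.863, 0.505, 0.0], [-0.001, 0.002, -1.0]]
ft_force: [0.3, -0.6, -0.3]
grip_width: 0.0427
```

play_rows(
  targets="0 0 0 0 1; 0 0 0 0 1; 0 0 0 0 1; 0 0 0 0 1; 0 0 0 0 1",
  force=20,
)

```text
time_s: 7.15
position: [0.5329, 0.1456, 0.0443]
tool_rot: [[-0.505, 0.863, 0.0], [0.863, 0.505, 0.0], [-0.0, 0.0, -1.0]]
ft_force: [-0.6, 0.1, -0.5]
grip_width: -0.0002
```

```bash
python3 - <<'E'
from h import *
s,d=wshot('w_t2'); go(.5325,.1455,.044,175.35)
E
```

```text
t 7.2 pos [0.5329 0.1456 0.0443] yaw 120.31 f [1.1 0.3 0.2] w -0.0001
ROW 0.0001 -0.0004 0.0003 -0.9606  rows 6.4
```

View pics/w_t2.png

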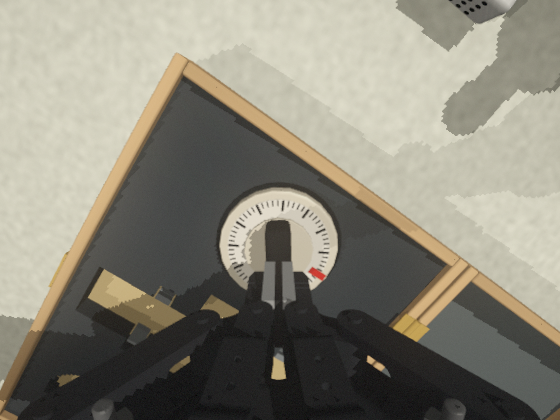

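```bash
python3 - <<'E'
from h import *
for n,px in(('w_t1',[(279,205),(278,187),(279,240)]),('w_t2',[(279,242),(278,222),(278,265)])):
    s,d=wl(n);T=wristT(s,d);P=hmap(d,T)
    for (u,v),z in zip(px,(.038,.063,.063)):
        p=onplane(d,[(u,v)],z,T)[0]; print(n,p.round(4),(s['tool_rot'].T@(p-s['position'])).round(4), P[v,u].round(3))
    if n=='w_t2':
        for v in range(215,310,6): print(v,[ (s['tool_rot'].T@(P[v,u]-s['position'])).round(3).tolist() for u in(268,278,288)])
E
```

```text
w_t1 [0.5319 0.1481 0.038 ] [0.0033 0.0004 0.0921] [0.528 0.154 0.063]
w_t1 [0.5199 0.1662 0.063 ] [ 0.025  -0.0004  0.0671] [nan nan nan]
w_t1 [0.5435 0.1289 0.063 ] [-0.0191  0.0004  0.0671] [0.543 0.129 0.064]
w_t2 [0.5307 0.1496 0.038 ] [0.0046 0.0001 0.0063] [0.525 0.159 0.063]
w_t2 [0.5192 0.168  0.063 ] [ 0.0262 -0.0005 -0.0187] [0.522 0.164 0.049]
w_t2 [0.5316 0.1468 0.063 ] [ 0.0017 -0.0005 -0.0187] [0.526 0.156 0.084]
215 [[0.022, -0.006, 0.006], [0.022, -0.0, 0.006], [0.022, 0.005, 0.005]]
221 [[0.019, -0.006, 0.003], [0.021, -0.0, -0.002], [0.021, 0.005, -0.001]]
227 [[0.02, -0.006, -0.01], [0.021, -0.0, -0.012], [0.021, 0.005, -0.011]]
233 [[0.02, -0.006, -0.018], [0.02, -0.0, -0.017], [0.019, 0.005, -0.017]]
239 [[0.016, -0.006, -0.016], [0.017, -0.001, -0.019], [0.017, 0.005, -0.018]]
245 [[0.012, -0.006, -0.016], [0.014, -0.001, -0.019], [0.013, 0.005, -0.018]]
251 [[0.009, -0.006, -0.017], [0.01, -0.001, -0.019], [0.01, 0.005, -0.018]]
257 [[0.006, -0.006, -0.018], [0.007, -0.001, -0.019], [0.006, 0.005, -0.018]]
263 [[0.012, -0.005, -0.037], [0.012, -0.001, -0.037], [0.012, 0.004, -0.036]]
269 [[0.012, -0.005, -0.043], [0.012, -0.001, -0.043], [0.011, 0.004, -0.042]]
275 [[0.012, -0.005, -0.048], [0.012, -0.001, -0.048], [0.012, 0.004, -0.048]]
281 [[0.011, -0.005, -0.053], [0.012, -0.001, -0.053], [0.012, 0.004, -0.053]]
287 [[0.012, -0.005, -0.058], [0.011, -0.001, -0.058], [0.011, 0.004, -0.057]]
293 [[0.012, -0.004, -0.064], [0.012, -0.001, -0.063], [0.012, 0.003, -0.063]]
299 [[0.012, -0.004, -0.068], [0.012, -0.001, -0.068], [0.012, 0.003, -0.068]]
305 [[0.013, -0.004, -0.073], [0.01, -0.001, -0.069], [0.014, 0.003, -0.074]]
```

```bash
python3 - <<'E'
from h import *
for n in('w_t1','w_t2','w_caseA'):
    s,d=wl(n);T=wristT(s,d);P=hmap(d,T)
    Q=(P-s['position'])@s['tool_rot']
    k=(abs(Q[...,0])<.03)&(abs(Q[...,1])<.07)&(Q[...,2]<-.02 if n!='w_caseA' else Q[...,2]<.1)&(Q[...,2]>-.1)
    q=Q[k]; print(n,k.sum()); 
    for lo in np.arange(-.1,.01,.01):
        a=q[(q[:,2]>lo)&(q[:,2]<=lo+.01)]
        if len(a)>3: print(round(lo,3),len(a),'x',np.percentile(a[:,0],[2,98]).round(3),'|y|',np.percentile(abs(a[:,1]),[2,98]).round(3))
s,d=wl('w_t2'); cv2.imwrite('pics/t2z.png',cv2.resize(d['pixels'][180:350,180:380,::-1],None,fx=3,fy=3,interpolation=2))
E
```

```text
w_t1 15310
-0.1 8448 x [-0.008  0.015] |y| [0.04  0.069]
-0.09 1804 x [0.002 0.015] |y| [0.042 0.065]
-0.08 1720 x [-0.008  0.012] |y| [0.042 0.056]
-0.07 1624 x [-0.009  0.012] |y| [0.042 0.056]
-0.06 1282 x [-0.009  0.013] |y| [0.042 0.055]
-0.05 432 x [-0.01   0.012] |y| [0.042 0.049]
w_t2 16613
-0.1 5475 x [-0.008  0.018] |y| [0.004 0.045]
-0.09 6557 x [-0.007  0.014] |y| [0.003 0.037]
-0.08 2066 x [-0.007  0.015] |y| [0.001 0.03 ]
-0.07 961 x [-0.009  0.013] |y| [0.    0.013]
-0.06 740 x [0.007 0.012] |y| [0.    0.013]
-0.05 625 x [0.007 0.012] |y| [0.    0.013]
-0.04 186 x [0.007 0.012] |y| [0.    0.012]
w_caseA 15236
-0.1 8409 x [-0.008  0.015] |y| [0.04  0.069]
-0.09 1771 x [0.002 0.015] |y| [0.042 0.065]
-0.08 1745 x [-0.008  0.012] |y| [0.042 0.056]
-0.07 1604 x [-0.009  0.012] |y| [0.042 0.056]
-0.06 1299 x [-0.009  0.013] |y| [0.042 0.055]
-0.05 408 x [-0.009  0.012] |y| [0.042 0.049]
```

View pics/t2z.png

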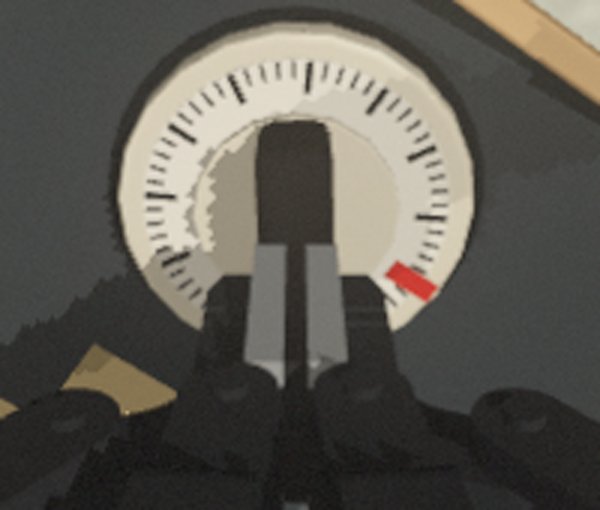

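play_rows(
  targets="0.002 0 0 0 0.4; 0.002 0 0 0 0.4; 0.002 0 0 0 0.4; 0.002 0 0.015 0 0.4; 0.002 0 0.02 0 0.4",
)

```text
time_s: 7.7
position: [0.5313, 0.1473, 0.0232]
tool_rot: [[-0.505, 0.863, -0.002], [0.863, 0.505, -0.0], [0.001, -0.001, -1.0]]
ft_force: [0.6, 0.3, 0.5]
grip_width: 0.051
```

```bash
python3 - <<'E'
from h import *
s,d=wshot('w_t3'); go(.5325,.1455,.014,175.35); print(s['ft_force'])
E
```

```text
t 7.75 pos [0.5311 0.1472 0.0228] yaw 120.31 f [-0.4  0.2 -0.6] w 0.0516
ROW -0.0022 0.0004 0.0088 -0.9607  rows 6.4
[0.5864488  0.27381443 0.45835081]
```

View pics/w_t3.png

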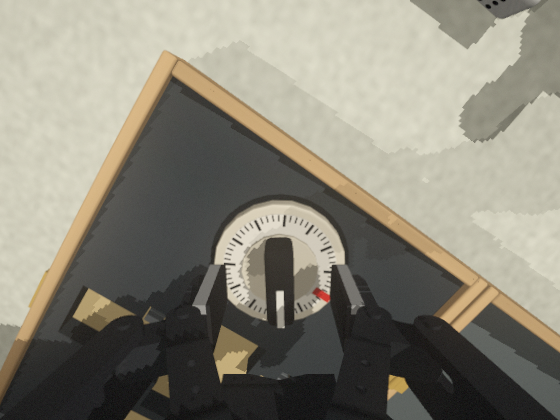

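play_rows(
  targets="0 0 0.011 0 0.4; 0 0 0.011 0 1; 0 0 0.011 0 1; 0 0 0.011 0 1; 0 0 0.011 0 1",
  force=20,
)

```text
time_s: 8.25
position: [0.532, 0.1473, 0.0134]
tool_rot: [[-0.505, 0.863, 0.001], [0.863, 0.505, 0.0], [-0.0, 0.001, -1.0]]
ft_force: [0.4, 1.1, -0.2]
grip_width: 0.0137
```

```bash
python3 - <<'E'
from h import *
s,d=wshot('w_t4'); go(.5325,.1455,.012,175.35); print(s['ft_force'])
E
```

```text
t 8.3 pos [0.5321 0.1473 0.0134] yaw 120.31 f [0.3 0.2 1.1] w 0.0138
ROW -0.0018 -0.0005 0.0014 -0.9607  rows 6.4
[ 0.44839023  1.11199539 -0.24366884]
```

View pics/w_t4.png

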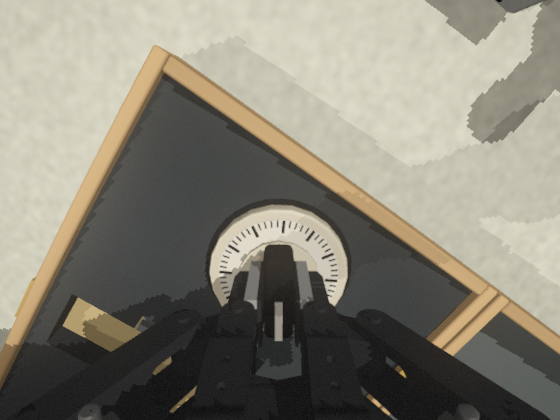

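play_rows(
  targets="0 0 0 -0.15 1; 0 0 0 -0.3 1; 0 0 0 -0.45 1; 0 0 0 -0.6 1; 0 0 0 -0.6 1",
)

```text
time_s: 8.8
position: [0.531, 0.1462, 0.0134]
tool_rot: [[-0.906, 0.423, -0.002], [0.423, 0.906, -0.002], [0.001, -0.003, -1.0]]
ft_force: [-3.8, -6.6, 3.1]
grip_width: 0.0137
```

```bash
python3 - <<'E'
from h import *
go(.5325,.1455,.012,175.35)
E
```

```text
t 8.8 pos [0.531  0.1462 0.0134] yaw 154.96 f [-3.8 -6.6  3.1] w 0.0137
ROW -0.0017 -0.0 0.0014 -0.3559  rows 2.4
```

play_rows(
  targets="0 0 0 -0.15 1; 0 0 0 -0.3 1; 0 0 0 -0.36 1; 0 0 0 -0.36 1; 0 0 0 -0.36 1",
)

```text
time_s: 9.3
position: [0.5307, 0.1454, 0.0134]
tool_rot: [[-0.997, 0.081, -0.003], [0.081, 0.997, -0.004], [0.002, -0.004, -1.0]]
ft_force: [-4.7, -12.0, 5.1]
grip_width: 0.0135
```

```bash
python3 - <<'E'
from h import *
s,d=wshot('w_t5');go(.5325,.1455,.012,175.35)
E
```

```text
t 9.35 pos [0.5307 0.1454 0.0134] yaw 175.34 f [ -5.7 -11.7   4.2] w 0.0131
ROW -0.0018 0.0003 0.0014 -0.0002  rows 0.0
```

View pics/w_t5.png

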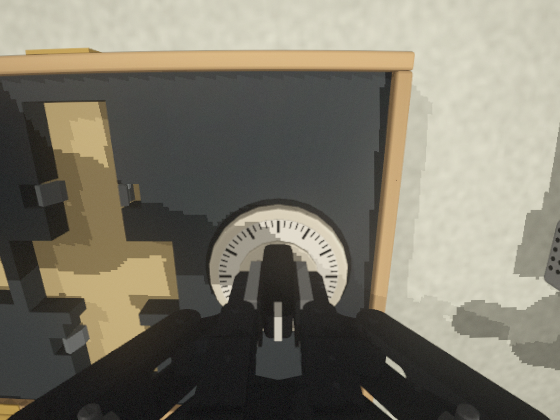

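play_rows(
  targets="0 0 0 0 0.5; 0 0 0 0 0.3; 0 0 -0.03 0 0; 0 0 -0.08 0 0; 0 0 -0.12 0 0",
)

```text
time_s: 9.85
position: [0.532, 0.1476, 0.1354]
tool_rot: [[-0.997, 0.081, 0.001], [0.081, 0.997, 0.0], [-0.001, 0.0, -1.0]]
ft_force: [0.4, -0.6, 0.2]
grip_width: 0.0841
```

```bash
python3 - <<'E'
from h import *
s,d=wshot('w_t6');go(.5325,.1455,.012,175.35)
cv2.imwrite('pics/t6z.png',cv2.resize(d['pixels'][140:280,210:350,::-1],None,fx=4,fy=4,interpolation=2))
E
```

```text
t 9.9 pos [0.5348 0.1479 0.1419] yaw 175.35 f [1.2 0.9 6.6] w 0.0859
ROW 0.0037 -0.0028 0.1299 -0.0001  rows 2.6
```

View pics/t6z.png

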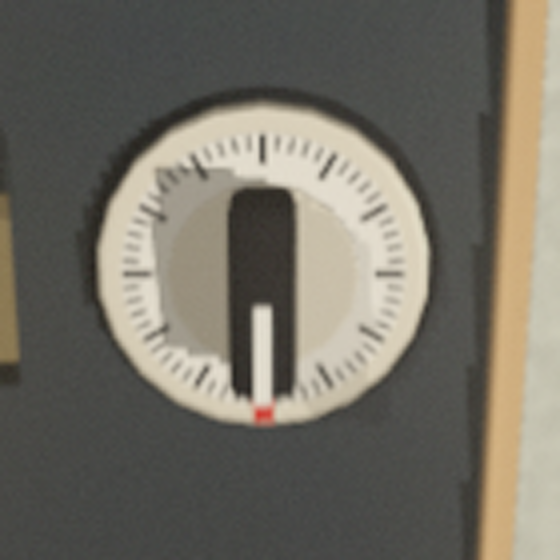

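```bash
python3 - <<'E'
from h import *
go(.51,.351,.142,177.65)
E
```

```text
t 9.9 pos [0.5348 0.1479 0.1419] yaw 175.35 f [1.2 0.9 6.6] w 0.0859
ROW 0.0412 0.2004 -0.0002 -0.0402  rows 4.0
```

play_rows(
  targets="0.041 0.2 0 -0.04 0; 0.041 0.2 0 -0.04 0; 0.041 0.2 0 -0.04 0; 0.041 0.2 0 -0.04 0; 0.041 0.2 0 -0.04 0",
)

```text
time_s: 10.4
position: [0.5056, 0.3551, 0.1327]
tool_rot: [[-0.999, 0.036, 0.0], [0.036, 0.999, 0.002], [0.0, 0.002, -1.0]]
ft_force: [0.9, -1.4, -0.7]
grip_width: 0.0854
```

play_rows(
  targets="0 0 0 0 0; 0 0 0 0 0",
)

```text
time_s: 10.6
position: [0.5075, 0.3492, 0.1329]
tool_rot: [[-0.999, 0.042, -0.0], [0.042, 0.999, -0.0], [0.0, -0.0, -1.0]]
ft_force: [0.4, -0.1, -0.1]
grip_width: 0.0856
```

```bash
python3 - <<'E'
from h import *
s,d=wshot('w_p3');go(.5325,.1455,.012,175.35)
T=wristT(s,d); P=hmap(d,T)
cv2.imwrite('pics/p3z.png',cv2.resize(d['pixels'][40:280,190:360,::-1],None,fx=2.5,fy=2.5,interpolation=2))
z=P[...,2]; print('table',np.nanmedian(z[20:60,400:500]))
m=((z>0.010)&(z<.04)).astype(np.uint8); m[:,:200]=0;m[:,370:]=0;m[285:]=0;m=cv2.medianBlur(m,3)
cv2.imwrite('pics/p3m.png',m*255)
E
```

```text
t 10.65 pos [0.5077 0.3488 0.1331] yaw 177.53 f [ 0.5 -0.2 -0.1] w 0.0854
ROW -0.0336 -0.202 0.1211 0.038  rows 4.0
table -0.00014187973075371896
```

View pics/p3z.png

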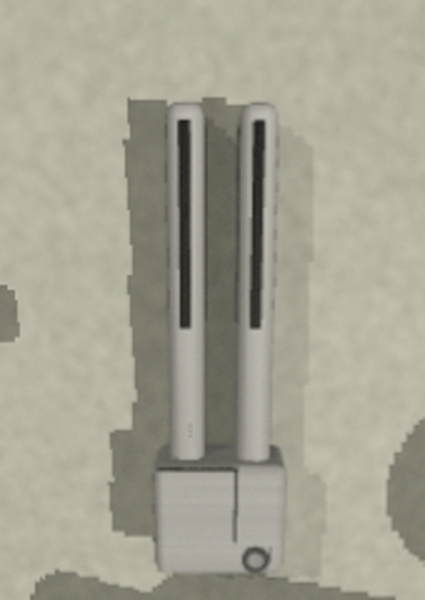

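View pics/p3m.png

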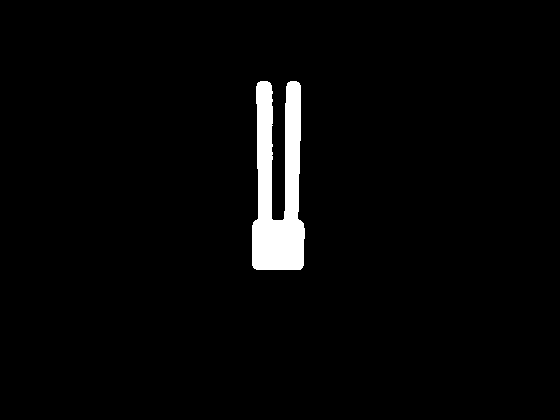

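```bash
cat > pressfit.py <<'E'
from h import *
def pf(name):
    s,d=wl(name); T=wristT(s,d); z=hmap(d,T)[...,2]
    m=((z>0.010)&(z<.04)).astype(np.uint8); m[:,:200]=0;m[:,370:]=0;m[285:]=0;m=cv2.medianBlur(m,3)
    n,l,st,c=cv2.connectedComponentsWithStats(m); i=1+st[1:,4].argmax(); m=(l==i)
    rows=np.nonzero(m.any(1))[0]; r0,r1=rows[0],rows[-1]; print('rows',r0,r1)
    mid=[]
    for r in range(r0+8,r0+130,2):
        c=np.nonzero(m[r])[0]; mid.append(((c[0]+c[-1])/2,r,c[-1]-c[0]+1))
    mid=np.array(mid); W=onplane(d,mid[:,:2],.018,T)[:,:2]*1000
    p=np.polyfit(W[:,0],W[:,1],1); print('yaw',np.degrees(np.arctan(p[0])).round(2),'rms',np.std(W[:,1]-np.polyval(p,W[:,0])).round(2))
    hm=[]
    for r in range(r1-40,r1-5,2):
        c=np.nonzero(m[r])[0]; hm.append(((c[0]+c[-1])/2,r))
    H=onplane(d,hm,.028,T)[:,:2]*1000; print('head mid vs line',(H[:,1]-np.polyval(p,H[:,0])).mean().round(2))
    e=onplane(d,[(278,r1+.5)],.029,T)[0,:2]*1000; t=onplane(d,[(278,r0-.5)],.020,T)[0,:2]*1000
    print('ends',t.round(1),e.round(1),'len',(e-t)[0]/np.cos(np.arctan(p[0])))
    a=np.arctan(p[0]); xm=((e[0]-86*np.cos(a))+(t[0]+86*np.cos(a)))/2
    print('mid',xm.round(1),np.polyval(p,xm).round(1),'grip(+7)',(xm+7*np.cos(a)).round(1),np.polyval(p,xm+7*np.cos(a)).round(1))
pf('w_p3')
E
python3 pressfit.py; python3 -c "
from h import *
go(.4945,.351,-.031,177.65)"
```

```text
rows 81 269
yaw -2.62 rms 0.19
head mid vs line -0.25
ends [402.  354.3] [572.9 346.9] len 171.0745239350245
mid 487.5 350.7 grip(+7) 494.5 350.4
t 10.65 pos [0.5077 0.3488 0.1331] yaw 177.53 f [ 0.5 -0.2 -0.1] w 0.0854
ROW 0.0132 0.0017 0.1641 -0.0021  rows 3.3
```

play_rows(
  targets="0.013 0.0017 0.05 -0.002 0; 0.013 0.0017 0.1 -0.002 0; 0.013 0.0017 0.14 -0.002 0; 0.013 0.0017 0.165 -0.002 0; 0.013 0.0017 0.165 -0.002 0",
)

```text
time_s: 11.15
position: [0.4931, 0.35, -0.0349]
tool_rot: [[-0.999, 0.042, -0.006], [0.042, 0.999, -0.003], [0.006, -0.003, -1.0]]
ft_force: [-0.2, -0.6, 0.8]
grip_width: 0.0847
```

```bash
python3 -c "
from h import *
go(.4945,.351,-.032,177.5)
s,d=wshot('w_p4')"
```

```text
t 11.15 pos [ 0.4931  0.35   -0.0349] yaw 177.6 f [-0.2 -0.6  0.8] w 0.0847
ROW -0.0014 0.001 -0.0029 0.0017  rows 0.1
```

View pics/w_p4.png

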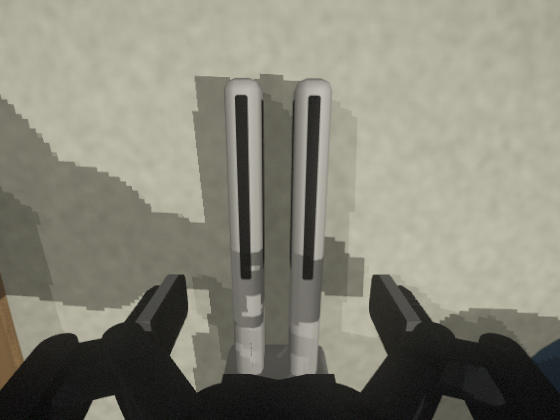

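play_rows(
  targets="0 0 0 0 1; 0 0 0 0 1; 0 0 0 0 1; 0 0 0 0 1; 0 0 0 0 1",
  force=60,
)

```text
time_s: 11.7
position: [0.4951, 0.3524, -0.0304]
tool_rot: [[-0.999, 0.04, 0.002], [0.04, 0.999, 0.001], [-0.002, 0.001, -1.0]]
ft_force: [-1.8, -2.4, 8.1]
grip_width: 0.0367
```

```bash
python3 -c "
from h import *
go(.4945,.351,.1,177.5)
s,d=wshot('w_p5')"
```

```text
t 11.7 pos [ 0.4951  0.3524 -0.0304] yaw 177.73 f [-1.8 -2.4  8.1] w 0.0367
ROW 0.0003 -0.0014 -0.1304 0.004  rows 2.6
```

View pics/w_p5.png

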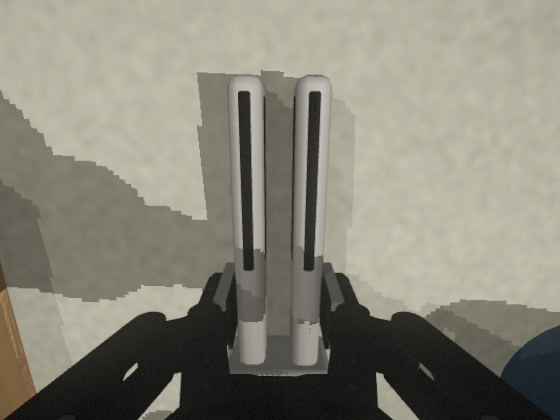

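play_rows(
  targets="0 0 0 0 0.45; 0 0 -0.004 0 0.45; 0 0 -0.004 0 1; 0 0 -0.004 0 1; 0 0 -0.004 0 1",
  force=60,
)

```text
time_s: 12.25
position: [0.4948, 0.3526, -0.0269]
tool_rot: [[-0.999, 0.04, 0.001], [0.04, 0.999, 0.001], [-0.001, 0.001, -1.0]]
ft_force: [-1.5, -0.0, 7.0]
grip_width: 0.0366
```

```bash
python3 -c "
from h import *
go(.4945,.351,.1,177.5)
s,d=wshot('w_p6')"
```

```text
t 12.25 pos [ 0.4948  0.3526 -0.0269] yaw 177.73 f [-1.5 -0.   7. ] w 0.0366
ROW 0.0001 -0.0015 -0.1269 0.0039  rows 2.5
```

play_rows(
  targets="0 0 -0.02 0 1; 0 0 -0.06 0 1; 0 0 -0.1 0 1; 0 0 -0.13 0 1; 0 0 -0.13 0 1",
)

```text
time_s: 12.8
position: [0.496, 0.3531, 0.1062]
tool_rot: [[-0.999, 0.04, 0.007], [0.04, 0.999, 0.003], [-0.007, 0.003, -1.0]]
ft_force: [0.4, 0.6, -2.0]
grip_width: 0.037
```

```bash
python3 -c "
from h import *
s,d=wshot('w_p7')
T=wristT(s,d);P=hmap(d,T); Q=(P-s['position'])@s['tool_rot']
for v in range(40,400,20): print(v,[Q[v,u].round(4).tolist() for u in(246,311)])
go(.524,.0436,.1,175.35)"
```

```text
40 [[0.1352, -0.0247, 0.1064], [0.1349, 0.0267, 0.1047]]
60 [[0.1203, -0.025, 0.1052], [0.1204, 0.0272, 0.1057]]
80 [[0.0914, -0.0112, -0.0482], [0.0913, 0.0125, -0.0498]]
100 [[0.0844, -0.0111, -0.0508], [0.0844, 0.0126, -0.0504]]
120 [[0.0773, -0.0113, -0.0512], [0.0773, 0.0128, -0.0511]]
140 [[0.0701, -0.0115, -0.0511], [0.0702, 0.0128, -0.0526]]
160 [[0.0626, -0.0117, -0.0511], [0.0626, 0.0132, -0.0511]]
180 [[0.055, -0.0118, -0.0522], [0.0547, 0.0134, -0.0509]]
200 [[0.0466, -0.0122, -0.0509], [0.0466, 0.0137, -0.0509]]
220 [[0.038, -0.0126, -0.0502], [0.0383, 0.0139, -0.0512]]
240 [[0.0295, -0.0128, -0.0511], [0.0296, 0.0142, -0.0513]]
260 [[0.0205, -0.013, -0.0514], [0.0208, 0.0144, -0.0522]]
280 [[0.0109, -0.0133, -0.0514], [0.0105, 0.0149, -0.0507]]
300 [[0.0001, -0.0138, -0.0502], [0.0003, 0.0152, -0.0505]]
320 [[-0.0105, -0.0142, -0.0501], [-0.0102, 0.0156, -0.0506]]
340 [[-0.0209, -0.0144, -0.0512], [-0.0219, 0.016, -0.05]]
360 [[-0.0324, -0.0148, -0.0514], [-0.0333, 0.0164, -0.0504]]
380 [[0.0103, -0.0083, -0.1053], [0.0106, 0.0095, -0.1056]]
t 12.85 pos [0.4948 0.3525 0.1034] yaw 177.73 f [ 0.9 -0.1 -3.6] w 0.0367
ROW -0.0414 -0.3075 0.0031 0.0415  rows 6.2
```

View pics/w_p7.png

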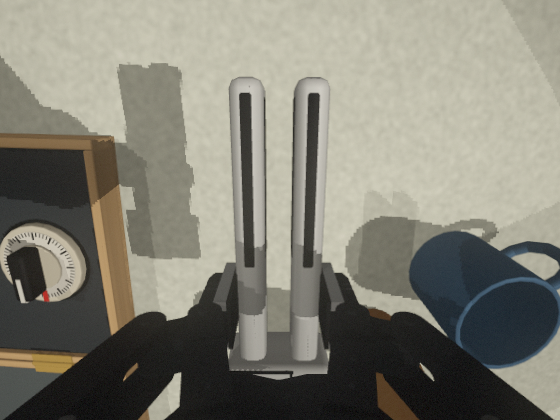

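```bash
cat > held.py <<'E'
from h import *
def held(name,ztop,zlo,zhi,rmin,rmax):
    s,d=wl(name); T=np.array(d['T_tool_cam']); P=hmap(d,T)  # tool frame
    m=(P[...,2]>zlo)&(P[...,2]<zhi); m[:,:200]=0;m[:,360:]=0
    rows=[r for r in range(rmin,rmax) if m[r].sum()>5]; r0=rows[0]
    mid=[];wd=[]
    for r in rows[6:]:
        c=np.nonzero(m[r])[0]; p=onplane(d,[(c[0]-.5,r),(c[-1]+.5,r)],ztop+.008,T); mid.append(p.mean(0)[:2]); wd.append(p[1,1]-p[0,1])
    mid=np.array(mid); p=np.polyfit(mid[:,0],mid[:,1],1)
    e=onplane(d,[(278,r0-.5)],ztop+.006,T)[0]
    print('row0',r0,'line slope deg',np.degrees(np.arctan(p[0])).round(2),'y at x=0 mm',(p[1]*1e3).round(2),'tip x mm',(e[0]*1e3).round(1),'width',np.median(wd)*1e3, 'rms',np.std(mid[:,1]-np.polyval(p,mid[:,0]))*1e3)
if __name__=='__main__': held('w_p7',-.051,-.056,-.035,60,255); held('w_p6',-.051,-.056,-.035,60,255)
E
python3 held.py
```

```text
row0 77 line slope deg 0.01 y at x=0 mm 0.89 tip x mm 92.9 width 39.03105770782037 rms 0.10391708952351561
row0 77 line slope deg 0.02 y at x=0 mm 0.87 tip x mm 92.9 width 39.047897296198855 rms 0.11395414604213012
```

```bash
python3 -c "
from h import *
go(.5309,.0426,.07,175.35)"
```

```text
t 12.85 pos [0.4948 0.3525 0.1034] yaw 177.73 f [ 0.9 -0.1 -3.6] w 0.0367
ROW -0.0482 -0.3083 0.0331 0.0415  rows 6.2
```

play_rows(
  targets="-0.006 -0.04 0 0.0415 1; -0.014 -0.085 0 0.0415 1; -0.021 -0.13 0 0.0415 1; -0.028 -0.175 0 0.0415 1; -0.035 -0.22 0 0.0415 1",
)

```text
time_s: 13.35
position: [0.5194, 0.1293, 0.1001]
tool_rot: [[-0.997, 0.081, -0.004], [0.081, 0.997, -0.0], [0.004, -0.0, -1.0]]
ft_force: [0.9, -0.8, -2.6]
grip_width: 0.0365
```

```bash
python3 -c "
from h import *
go(.5309,.0426,.07,175.35)"
```

```text
t 13.35 pos [0.5194 0.1293 0.1001] yaw 175.35 f [ 0.9 -0.8 -2.6] w 0.0365
ROW -0.0186 -0.0854 0.03 0.0001  rows 1.7
```

play_rows(
  targets="-0.008 -0.04 0.015 0 1; -0.017 -0.0876 0.033 0 1; -0.017 -0.0876 0.033 0 1; -0.017 -0.0876 0.033 0 1; -0.017 -0.0876 0.033 0 1",
)

```text
time_s: 13.85
position: [0.5299, 0.0431, 0.0684]
tool_rot: [[-0.997, 0.081, -0.002], [0.081, 0.997, 0.001], [0.002, 0.0, -1.0]]
ft_force: [0.9, -0.2, -2.6]
grip_width: 0.037
```

```bash
python3 -c "
from h import *
from held import held
s,d=wshot('w_p8')
go(.5309,.0426,.07,175.35)
held('w_p8',-.051,-.056,-.035,60,255)"
```

```text
t 13.9 pos [0.5301 0.0434 0.0688] yaw 175.42 f [-0.2 -0.6 -2.7] w 0.0366
ROW -0.0009 -0.0008 -0.0012 0.0012  rows 0.0
row0 77 line slope deg 0.01 y at x=0 mm 0.84 tip x mm 92.9 width 39.045481097146066 rms 0.10653551072926608
```

View pics/w_p8.png

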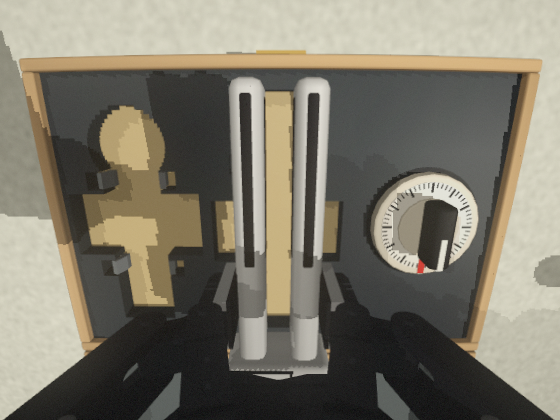

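```bash
python3 - <<'E'
from h import *
s,d=wl('w_p8'); T=wristT(s,d); z=hmap(d,T)[...,2]
R=s['tool_rot']
for r in (205,215,225,235,245):
    row=z[r]; m=(row<.0265)
    # left recess edge: scan from col 195..228 ; right 330..360
    L=[c for c in range(206,232) if m[c]]; Rr=[c for c in range(330,358) if m[c]]
    p=onplane(d,[(L[0]-.5,r),(Rr[-1]+.5,r)],.03,T); q=(p-s['position'])@R
    print(r,L[0],Rr[-1],(q[:,1]*1e3).round(1),'mid',(q[:,1].mean()*1e3).round(2))
c=z[80:110,279]; print((c*1e3).round(0))
L=[r for r in range(80,110) if z[r,279]<.0265][0]
q=(onplane(d,[(279,L-.5)],.03,T)-s['position'])@R; print('near end tool x',q*1e3)
for c in(220,224,336,339):
    m=z[:,c]<.0265; rr=[r for r in range(180,270) if m[r]]; q=(onplane(d,[(c,rr[0]-.5),(c,rr[-1]+.5)],.03,T)-s['position'])@R; print(c,rr[0],rr[-1],(q[:,0]*1e3).round(1))
E
```

```text
205 212 342 [-45.6  45.3] mid -0.15
215 213 341 [-45.4  45. ] mid -0.16
225 213 340 [-45.8  44.8] mid -0.53
235 214 340 [-45.6  45.2] mid -0.19
245 215 339 [-45.4  45. ] mid -0.2
[30. 30. 30. 29. 30. 29. 29. 30. 30. 29. 30. 19. 13. 14. 14. 13. 14. 14.
 13. 13. 13. 13. 13. 14. 13. 14. 15. 14. 13. 14.]
near end tool x [[93.10854402  1.20338359 38.53853111]]
220 201 259 [ 22.  -22.9]
224 201 259 [ 22.  -22.9]
336 202 259 [ 21.2 -23. ]
339 202 251 [ 21.2 -16.6]
```

play_rows(
  targets="-0.0008 -0.0007 0.015 0 1; -0.0008 -0.0007 0.035 0 1; -0.0008 -0.0007 0.055 0 1; -0.0008 -0.0007 0.062 0 1; -0.0008 -0.0007 0.062 0 1",
)

```text
time_s: 14.4
position: [0.5307, 0.0425, 0.0066]
tool_rot: [[-0.997, 0.08, -0.002], [0.08, 0.997, 0.0], [0.002, 0.0, -1.0]]
ft_force: [0.5, -1.1, -1.6]
grip_width: 0.0367
```

```bash
python3 -c "
from h import *
s,d=wshot('w_p9')
go(.5309,.0427,-.013,175.35)"
```

```text
t 14.45 pos [0.5313 0.0422 0.0075] yaw 175.4 f [-0.2  0.4 -2.3] w 0.0367
ROW 0.0005 0.0004 0.0205 0.0009  rows 0.4
```

View pics/w_p9.png

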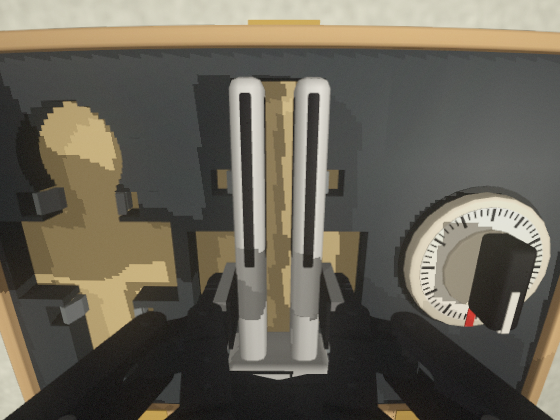

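play_rows(
  targets="0.0004 0.0003 0.006 0.001 1; 0.0004 0.0003 0.012 0.001 1; 0.0004 0.0003 0.017 0.001 1; 0.0004 0.0003 0.021 0.001 1; 0.0004 0.0003 0.022 0.001 1",
)

```text
time_s: 14.95
position: [0.5314, 0.0418, -0.013]
tool_rot: [[-0.997, 0.082, 0.002], [0.082, 0.997, -0.0], [-0.002, -0.0, -1.0]]
ft_force: [-7.8, 0.9, 32.2]
grip_width: 0.0367
```

```bash
python3 -c "
from h import *
from held import held
s,d=wshot('w_p10')
go(.5309,.0427,-.013,175.35)
T=np.array(d['T_tool_cam']);P=hmap(d,T)
print([ (P[v,u]*1e3).round(1).tolist() for v in(90,140,200,250,340) for u in(240,318)])
held('w_p10',-.051,-.058,-.035,60,200)"
```

```text
t 15.0 pos [ 0.5314  0.0419 -0.013 ] yaw 175.29 f [-4.7  0.5 21.4] w 0.0366
ROW 0.0006 0.0008 0.0 -0.0011  rows 0.0
[[87.9, -13.3, -50.0], [87.8, 15.0, -51.1], [70.2, -13.7, -51.8], [70.2, 15.5, -51.9], [46.5, -14.8, -50.2], [46.5, 16.5, -50.3], [24.7, -15.5, -50.4], [24.5, 17.4, -50.1], [-23.1, -17.7, -48.4], [-33.5, 21.5, -35.9]]
row0 60 line slope deg -0.04 y at x=0 mm 1.17 tip x mm 98.8 width 63.90479877331884 rms 0.017991875545341332
```

View pics/w_p10.png

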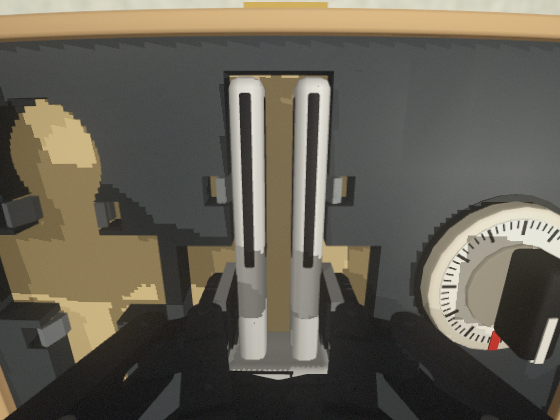

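play_rows(
  targets="0 0 0 0 0.45; 0 0 0 0 0.42; 0 0 -0.02 0 0.42; 0 0 -0.06 0 0.3; 0 0 -0.1 0 0",
)

```text
time_s: 15.5
position: [0.5303, 0.0419, 0.0856]
tool_rot: [[-0.997, 0.082, -0.002], [0.082, 0.997, 0.0], [0.002, 0.0, -1.0]]
ft_force: [0.5, -0.4, -0.2]
grip_width: 0.0724
```

play_rows(
  targets="0 0 -0.05 0 0; 0 0 -0.05 0 0; 0 0 -0.05 0 0",
)

```text
time_s: 15.8
position: [0.531, 0.0419, 0.1355]
tool_rot: [[-0.997, 0.082, 0.002], [0.082, 0.997, -0.0], [-0.002, -0.0, -1.0]]
ft_force: [0.0, 0.4, -0.7]
grip_width: 0.0853
```

```bash
cat > homechk.py <<'E'
from h import *
import sys
def chk(name):
    s,d=wl(name); T=wristT(s,d); P=hmap(d,T)*1e3
    a=np.radians(-4.65); R=np.array([[np.cos(a),-np.sin(a)],[np.sin(a),np.cos(a)]])
    C=P.copy(); C[...,:2]=(P[...,:2]-[524.0,43.6])@R
    return s,d,C
if __name__=='__main__':
    wshot('w_p11'); s,d,C=chk('w_p11'); go(.51,.05,.2,175)
    # handle tops: medians of z in bins along x, for ridge
    for lo in range(-85,86,10):
        k=(C[...,0]>lo)&(C[...,0]<lo+10)&(abs(C[...,1])<22)&(C[...,2]>30)&(C[...,2]<52)
        if k.sum()>10: print(lo, k.sum(),'z90',np.percentile(C[k][:,2],[50,90]).round(1),'y',C[k][:,1].min().round(1),C[k][:,1].max().round(1))
    k=(abs(C[...,1])<28)&(C[...,2]>31)&(C[...,2]<52)&(abs(C[...,0])<100); print('x',np.percentile(C[k][:,0],[.2,99.8]).round(1))
    k=(C[...,2]>41)&(C[...,2]<48)&(abs(C[...,0]-63)<30)&(abs(C[...,1])<35); print('head',k.sum(),np.percentile(C[k],[1,50,99],axis=0).round(1).tolist())
    q=C[k]; A=np.c_[q[:,:2],np.ones(len(q))]; print('head tilt deg',np.degrees(np.linalg.lstsq(A,q[:,2],rcond=None)[0][:2]).round(2))
E
python3 homechk.py
```

```text
t 15.85 pos [0.5304 0.0419 0.1344] yaw 175.28 f [-1.  -0.5 -0.6] w 0.0854
ROW 0.021 0.0064 -0.0656 0.0048  rows 1.3
-85 415 z90 [37.  38.3] y -21.9 21.9
-75 441 z90 [37.2 38.5] y -21.5 21.4
-65 400 z90 [37.3 38.3] y -21.7 21.6
-55 392 z90 [37.3 38.6] y -21.9 21.8
-45 381 z90 [37.4 38.6] y -18.5 19.4
-35 377 z90 [37.3 38.6] y -21.6 21.3
-25 357 z90 [37.4 38.7] y -21.8 21.6
-15 337 z90 [37.5 38.5] y -19.3 19.0
-5 308 z90 [37.5 38.5] y -18.4 19.0
5 299 z90 [37.3 38.5] y -18.7 18.4
15 310 z90 [37.5 38.6] y -18.9 18.6
25 308 z90 [37.3 38.5] y -21.2 21.8
35 572 z90 [39.6 44.2] y -21.9 22.0
45 478 z90 [44.  44.7] y -21.8 21.4
55 469 z90 [44.  44.8] y -22.0 21.6
65 447 z90 [44.  44.8] y -21.4 21.8
75 408 z90 [44.1 45.2] y -21.6 22.0
85 56 z90 [42.3 43.3] y -21.7 21.2
x [-99.9  99.9]
head 2296 [[41.3, -24.3, 41.3], [61.8, -0.7, 43.9], [85.4, 23.6, 45.6]]
head tilt deg [0.55 0.15]
```

View pics/w_p11.png

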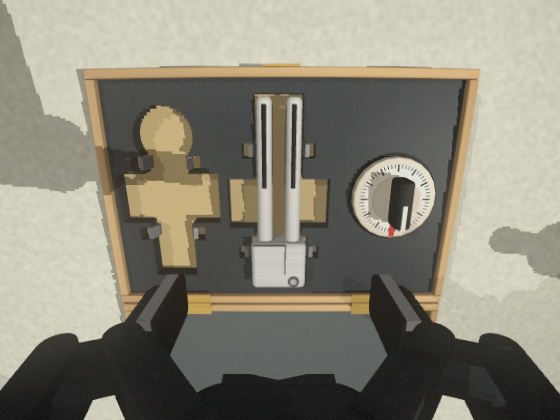

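```bash
python3 -c "
from h import *
go(.446,-.37,.14,157)"
```

```text
t 15.85 pos [0.5304 0.0419 0.1344] yaw 175.28 f [-1.  -0.5 -0.6] w 0.0854
ROW 0.0502 -0.4175 -0.0056 0.319  rows 8.3
```

play_rows(
  targets="0.05 -0.4175 -0.005 0.319 0; 0.05 -0.4175 -0.005 0.319 0; 0.05 -0.4175 -0.005 0.319 0; 0.05 -0.4175 -0.005 0.319 0; 0.05 -0.4175 -0.005 0.319 0",
)

```text
time_s: 16.35
position: [0.4794, -0.2045, 0.1363]
tool_rot: [[-0.921, 0.391, -0.003], [0.391, 0.921, 0.002], [0.003, 0.001, -1.0]]
ft_force: [0.4, -1.1, -0.1]
grip_width: 0.0854
```

```bash
python3 -c "
from h import *
go(.446,-.37,.14,157)"
```

```text
t 16.35 pos [ 0.4794 -0.2045  0.1363] yaw 157.0 f [ 0.4 -1.1 -0.1] w 0.0854
ROW -0.0339 -0.1654 -0.0039 0.0001  rows 3.3
```

play_rows(
  targets="-0.034 -0.165 0 0 0; -0.034 -0.165 0 0 0; -0.034 -0.165 0 0 0; -0.034 -0.165 0 0 0; -0.034 -0.165 0 0 0",
)

```text
time_s: 16.85
position: [0.4465, -0.3698, 0.136]
tool_rot: [[-0.919, 0.394, -0.002], [0.394, 0.919, 0.002], [0.003, 0.001, -1.0]]
ft_force: [0.1, 0.8, -0.4]
grip_width: 0.0848
```

play_rows(
  targets="0 0 0 0 0; 0 0 0 0 0",
)

```text
time_s: 17.05
position: [0.448, -0.3664, 0.1376]
tool_rot: [[-0.921, 0.389, -0.001], [0.389, 0.921, 0.001], [0.001, 0.001, -1.0]]
ft_force: [0.5, 0.2, -0.1]
grip_width: 0.0859
```

```bash
python3 - <<'E'
from h import *
s,d=wshot('w_th1'); go(.446,-.37,.14,157)
T=wristT(s,d); P=hmap(d,T); z=P[...,2]
print('table',np.nanmedian(z[30:80,20:100]))
m=((z>.010)&(z<.04)).astype(np.uint8); m[:,:200]=0;m[:,365:]=0;m[285:]=0; m=cv2.medianBlur(m,3); cv2.imwrite('pics/th1m.png',m*255)
E
```

```text
t 17.1 pos [ 0.4481 -0.3665  0.1379] yaw 157.11 f [ 1.5 -1.2  0.3] w 0.0853
ROW 0.0006 -0.004 -0.0021 0.0019  rows 0.1
table -0.0004946585577135787
```

View pics/w_th1.png

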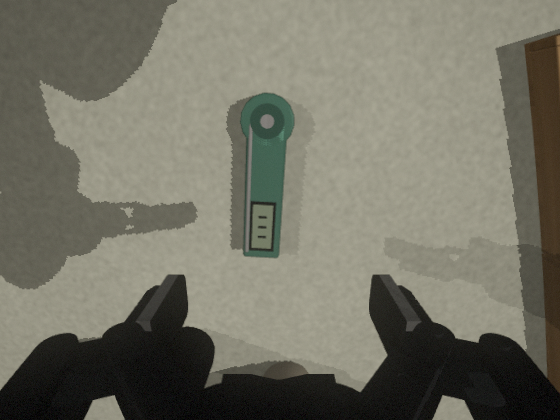

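View pics/th1m.png

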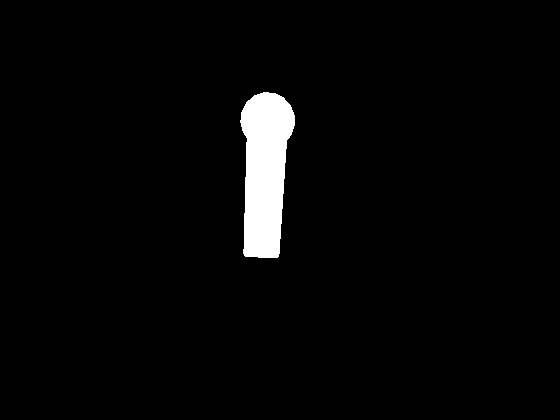

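```bash
python3 - <<'E'
from h import *
s,d=wl('w_th1'); T=wristT(s,d); z=hmap(d,T)[...,2]
m=((z>.019)&(z<.04)).astype(np.uint8); m[:,:200]=0;m[:,365:]=0;m[285:]=0; m=cv2.medianBlur(m,3)
rows=np.nonzero(m.any(1))[0]; r0,r1=rows[0],rows[-1]
mid=[];w=[]
for r in range(160,r1-4,2):
    c=np.nonzero(m[r])[0]; p=onplane(d,[(c[0]-.5,r),(c[-1]+.5,r)],.023,T)[:,:2]*1e3; mid.append(p.mean(0)); w.append(np.linalg.norm(p[1]-p[0]))
mid=np.array(mid); v=np.array(cv2.fitLine(mid.astype(np.float32),cv2.DIST_L2,0,.01,.01)).ravel()
dr=v[:2]*np.sign(v[0]); c0=v[2:]
print('yaw',np.degrees(np.arctan2(dr[1],dr[0])).round(2),'width',np.median(w).round(1),'rms',np.std((mid-c0)@np.array([-dr[1],dr[0]])).round(2))
ys,xs=np.nonzero(m); W=onplane(d,np.c_[xs,ys],.023,T)[:,:2]*1e3
u=(W-c0)@dr; print('extent',u.min(),u.max(),u.max()-u.min()); uc=(u.min()-.3+u.max()+.3)/2
M=c0+uc*dr; print('mid',M.round(1),'grip +2',(M+2*dr).round(1))
# hub centre
hub=W[u<u.min()+40]; (hx,hy),hr=cv2.minEnclosingCircle(hub.astype(np.float32)); print('hub',hx,hy,hr,'along',((np.array([hx,hy])-M)@dr).round(1),'perp',((np.array([hx,hy])-M)@np.array([-dr[1],dr[0]])).round(2))
E
```

```text
yaw -26.33 width 35.7 rms 0.19
extent -101.8254863621841 52.3160669868072 154.1415533489913
mid [ 424.9 -369.9] grip +2 [ 426.7 -370.8]
hub 376.9615173339844 -346.0429382324219 23.904130935668945 along -53.5 perp 0.1
```

```bash
python3 -c "
from h import *
go(.4267,-.3708,-.027,153.7)"
```

```text
t 17.1 pos [ 0.4481 -0.3665  0.1379] yaw 157.11 f [ 1.5 -1.2  0.3] w 0.0853
ROW 0.0179 -0.0123 0.1649 0.0595  rows 3.3
```

play_rows(
  targets="0.018 -0.0123 0.03 0.0595 0; 0.018 -0.0123 0.08 0.0595 0; 0.018 -0.0123 0.125 0.0595 0; 0.018 -0.0123 0.155 0.0595 0; 0.018 -0.0123 0.165 0.0595 0",
)

```text
time_s: 17.6
position: [0.4257, -0.3702, -0.0294]
tool_rot: [[-0.896, 0.443, -0.003], [0.443, 0.896, 0.004], [0.004, 0.002, -1.0]]
ft_force: [-0.4, -0.4, 0.4]
grip_width: 0.085
```

play_rows(
  targets="0 0 0 0 0; 0 0 0 0 0.4",
)

```text
time_s: 17.8
position: [0.4271, -0.3729, -0.0253]
tool_rot: [[-0.896, 0.444, 0.002], [0.444, 0.896, -0.002], [-0.002, -0.001, -1.0]]
ft_force: [-0.6, 0.2, 1.4]
grip_width: 0.0734
```

```bash
python3 -c "
from h import *
go(.4267,-.3708,-.027,153.7);wshot('w_th2')"
```

```text
t 17.8 pos [ 0.4271 -0.3729 -0.0253] yaw 153.64 f [-0.6  0.2  1.4] w 0.0734
ROW 0.0013 0.0017 0.0017 -0.0011  rows 0.0
```

View pics/w_th2.png

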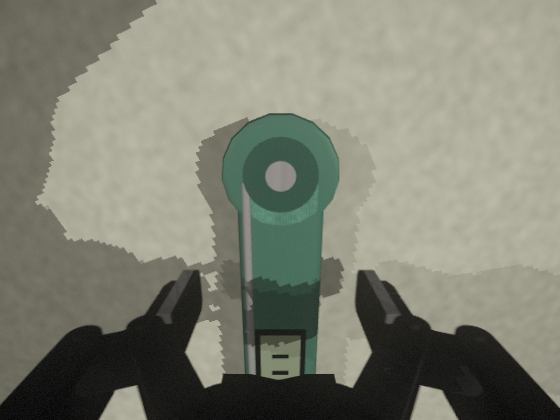

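play_rows(
  targets="0.0007 0.001 0.001 0 1; 0.0007 0.001 0.001 0 1; 0.0007 0.001 0.001 0 1; 0.0007 0.001 0.001 0 1; 0.0007 0.001 0.001 0 1",
  force=60,
)

```text
time_s: 18.35
position: [0.4264, -0.3717, -0.0267]
tool_rot: [[-0.896, 0.445, 0.001], [0.445, 0.896, -0.001], [-0.002, -0.001, -1.0]]
ft_force: [-0.3, 1.2, 6.2]
grip_width: 0.0351
```

play_rows(
  targets="0 0 -0.02 0 1; 0 0 -0.06 0 1; 0 0 -0.1 0 1; 0 0 -0.13 0 1; 0 0 -0.13 0 1",
)

```text
time_s: 18.85
position: [0.4273, -0.3728, 0.1066]
tool_rot: [[-0.896, 0.445, 0.005], [0.445, 0.896, -0.007], [-0.008, -0.004, -1.0]]
ft_force: [0.5, -0.9, -2.0]
grip_width: 0.0347
```

```bash
python3 - <<'E'
from h import *
s,d=wshot('w_th3'); go(.4267,-.3708,-.027,153.7)
T=np.array(d['T_tool_cam']);P=hmap(d,T)*1e3
for v in(130,150,190,215,235,250,265): print(v,[P[v,u].round(1).tolist() for u in(260,280,300)])
E
```

```text
t 18.9 pos [ 0.4265 -0.3718  0.104 ] yaw 153.6 f [-0.6  0.2 -1.8] w 0.0346
ROW 0.0008 0.0012 0.131 -0.0018  rows 2.6
130 [[73.9, -6.6, -51.0], [73.8, 0.9, -50.1], [73.9, 8.4, -50.8]]
150 [[66.6, -6.7, -51.6], [66.7, 0.9, -52.5], [66.6, 8.4, -51.8]]
190 [[50.8, -7.0, -50.5], [51.1, 0.9, -51.8], [51.1, 8.7, -52.0]]
215 [[40.0, -7.3, -49.2], [40.8, 0.9, -52.0], [40.5, 9.0, -50.8]]
235 [[31.7, -7.4, -50.5], [32.0, 0.9, -51.4], [32.2, 9.1, -52.0]]
250 [[25.0, -7.5, -50.8], [24.6, 0.9, -49.8], [24.2, 9.5, -49.0]]
265 [[17.4, -7.7, -49.7], [17.7, 1.0, -50.2], [17.4, 9.6, -49.5]]
```

View pics/w_th3.png

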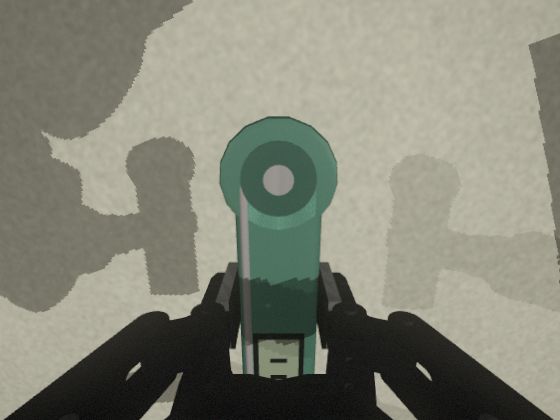

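```bash
python3 - <<'E'
from h import *
s,d=wl('w_th3');T=np.array(d['T_tool_cam']);P=hmap(d,T)
m=((P[...,2]>-.057)&(P[...,2]<-.045)); m[:,:200]=0;m[:,365:]=0;m[280:]=0
m=cv2.medianBlur(m.astype(np.uint8),3)
r0=np.nonzero(m.any(1))[0][0]
ys,xs=np.nonzero(m[:200]); W=onplane(d,np.c_[xs,ys],-.050,T)[:,:2]*1e3
(hx,hy),hr=cv2.minEnclosingCircle(W.astype(np.float32)); e=onplane(d,[(278,r0-.5)],-.05,T)[0]*1e3
print('hub',hx,hy,hr,'top edge x',e[0],'mid x by hub',hx-53.5,'by edge',e[0]-77.5)
mid=[]
for r in range(222,262,2):
    c=np.nonzero(m[r])[0]; c=c[(c>225)&(c<335)]; p=onplane(d,[(c[0]-.5,r),(c[-1]+.5,r)],-.05,T)[:,:2]*1e3; mid.append([*p.mean(0),p[1,1]-p[0,1]])
mid=np.array(mid); print(mid[[0,5,10,-1]].round(2), 'dir hub-body', np.degrees(np.arctan2(hy-mid[:12,1].mean(),hx-mid[:12,0].mean())))
E
```

```text
hub 56.00851821899414 0.28073158860206604 23.457984924316406 top edge x 78.71287489437815 mid x by hub 2.5085182189941406 by edge 1.212874894378146
[[37.19  0.32 35.34]
 [32.79  0.11 35.3 ]
 [28.3   0.31 35.25]
 [19.97  0.31 35.09]] dir hub-body 0.0017868745648823559
```

```bash
python3 -c "
from h import *
go(.518,-.0562,.07,175.35)"
```

```text
t 18.9 pos [ 0.4265 -0.3718  0.104 ] yaw 153.6 f [-0.6  0.2 -1.8] w 0.0346
ROW 0.0585 0.3234 0.0332 -0.3796  rows 6.5
```

play_rows(
  targets="0.008 0.04 0 -0.05 1; 0.016 0.085 0 -0.12 1; 0.024 0.13 0 -0.2 1; 0.032 0.175 0 -0.27 1; 0.04 0.22 0 -0.34 1",
)

```text
time_s: 19.4
position: [0.4875, -0.1543, 0.1007]
tool_rot: [[-0.993, 0.118, -0.002], [0.118, 0.993, 0.001], [0.002, 0.001, -1.0]]
ft_force: [0.4, -0.2, -1.2]
grip_width: 0.0347
```

play_rows(
  targets="0 0 0 0 1; 0 0 0 0 1",
)

```text
time_s: 19.6
position: [0.4877, -0.1555, 0.101]
tool_rot: [[-0.993, 0.119, -0.002], [0.119, 0.993, 0.001], [0.002, 0.001, -1.0]]
ft_force: [-0.2, 0.3, -1.2]
grip_width: 0.0346
```

```bash
python3 -c "
from h import *
go(.518,-.0562,.07,175.35)"
```

```text
t 19.6 pos [ 0.4877 -0.1555  0.101 ] yaw 173.17 f [-0.2  0.3 -1.2] w 0.0346
ROW -0.0184 0.1021 0.0311 -0.038  rows 2.0
```

play_rows(
  targets="-0.008 0.045 0 -0.038 1; -0.0184 0.09 0.015 -0.038 1; -0.0184 0.102 0.031 -0.038 1; -0.0184 0.102 0.031 -0.038 1; -0.0184 0.102 0.031 -0.038 1",
)

```text
time_s: 20.1
position: [0.5184, -0.0587, 0.0708]
tool_rot: [[-0.996, 0.084, -0.001], [0.084, 0.996, -0.0], [0.001, -0.0, -1.0]]
ft_force: [1.3, 0.2, -1.5]
grip_width: 0.0347
```

```bash
python3 - <<'E'
from h import *
s,d=wshot('w_th4')
go(.518,-.0562,.07,175.35)
T=wristT(s,d); z=hmap(d,T)[...,2]; R=s['tool_rot']
m=cv2.medianBlur((z<.0265).astype(np.uint8),3); cv2.imwrite('pics/th4m.png',m*255)
E
```

```text
t 20.15 pos [ 0.5187 -0.0591  0.0713] yaw 175.14 f [-0.4 -0.  -0.4] w 0.0345
ROW 0.001 0.0028 0.0013 -0.0036  rows 0.1
```

View pics/w_th4.png

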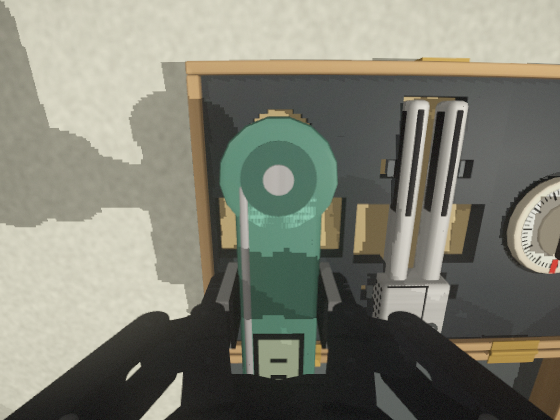

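View pics/th4m.png

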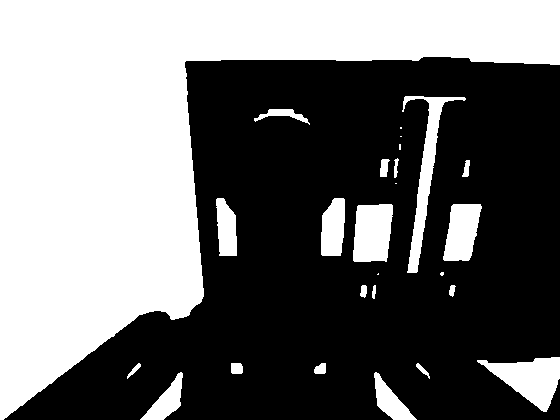

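```bash
python3 - <<'E'
from h import *
s,d=wl('w_th4'); T=wristT(s,d); z=hmap(d,T)[...,2]; R=s['tool_rot']
m=cv2.medianBlur((z<.0265).astype(np.uint8),3)
f=lambda px:((onplane(d,px,.03,T)-s['position'])@R*1e3)[:,:2]
L=[];
for r in range(215,250,5):
    c=np.nonzero(m[r,205:245])[0]+205; e=np.nonzero(m[r,315:350])[0]+315
    q=f([(c[0]-.5,r),(e[-1]+.5,r)]); L.append(q[:,1]); 
L=np.array(L);print('recess y edges',L.mean(0).round(2),'mid',L.mean().round(2))
for c in(220,225,232,328,335,342):
    r=np.nonzero(m[190:265,c])[0]+190; print(c,f([(c,r[0]-.5),(c,r[-1]+.5)])[:,0].round(1))
r=np.nonzero(m[90:140,281])[0]; print('hub end x',f([(281,90+r[0]-.5)])) if len(r) else 0
# press lid edges yaw check: near rim inner
E
```

```text
recess y edges [-43.11  47.57] mid 2.23
220 [ 23.5 -20.8]
225 [ 21.3 -20.8]
232 [ 14.  -20.8]
328 [ 16.9 -20.9]
335 [ 23.4 -20.9]
342 [ 23.4 -10.5]
hub end x [[82.36860602  2.49393407]]
```

play_rows(
  targets="0.0011 0.0024 0.01 -0.003 1; 0.0011 0.0024 0.03 -0.003 1; 0.0011 0.0024 0.05 -0.003 1; 0.0011 0.0024 0.062 -0.003 1; 0.0011 0.0024 0.062 -0.003 1",
)

```text
time_s: 20.65
position: [0.5169, -0.0552, 0.0078]
tool_rot: [[-0.997, 0.081, -0.003], [0.081, 0.997, 0.001], [0.003, 0.001, -1.0]]
ft_force: [-0.7, -0.3, -0.5]
grip_width: 0.0345
```

play_rows(
  targets="0 0 0 0 1; 0 0 0 0 1",
)

```text
time_s: 20.85
position: [0.5183, -0.0552, 0.0099]
tool_rot: [[-0.997, 0.08, 0.002], [0.08, 0.997, -0.001], [-0.002, -0.0, -1.0]]
ft_force: [-0.3, -0.4, -1.3]
grip_width: 0.0347
```

```bash
python3 - <<'E'
from h import *
s,d=wshot('w_th5')
go(.518,-.0562,-.0125,175.35)
T=wristT(s,d); z=hmap(d,T)[...,2]; R=s['tool_rot']
m=cv2.medianBlur((z<.0265).astype(np.uint8),3); cv2.imwrite('pics/th5m.png',m*255)
f=lambda px:((onplane(d,px,.03,T)-s['position'])@R*1e3)[:,:2]
for r in range(235,275,5):
    c=np.nonzero(m[r,180:245])[0]+180; e=np.nonzero(m[r,315:380])[0]+315
    if len(c) and len(e): q=f([(c[0]-.5,r),(e[-1]+.5,r)]); print(r,c[0],e[-1],q[:,1].round(1),q[:,1].mean().round(2))
E
```

```text
t 20.9 pos [ 0.5182 -0.0552  0.0099] yaw 175.42 f [ 1.  -0.1 -0.7] w 0.0351
ROW 0.0002 -0.001 0.0224 0.0013  rows 0.4
235 188 360 [-46.4  43.3] -1.58
240 188 379 [-46.7  53.5] 3.4
245 189 379 [-46.4  53.8] 3.67
250 190 379 [-46.2  54.1] 3.96
255 190 379 [-46.4  54.4] 3.97
260 190 379 [-46.7  54.7] 3.99
265 190 379 [-47.  55.] 4.01
270 191 379 [-46.7  55.3] 4.3
```

View pics/w_th5.png

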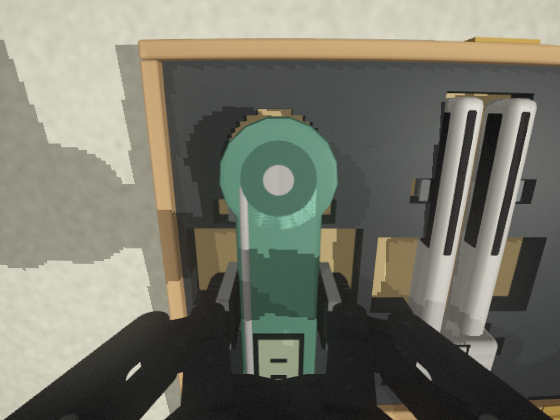

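play_rows(
  targets="0.0002 -0.001 0.002 0.001 1; 0.0002 -0.001 0.008 0.001 1; 0.0002 -0.001 0.014 0.001 1; 0.0002 -0.001 0.02 0.001 1; 0.0002 -0.001 0.024 0.001 1",
)

```text
time_s: 21.4
position: [0.518, -0.0565, -0.0129]
tool_rot: [[-0.997, 0.08, 0.002], [0.08, 0.997, -0.001], [-0.002, -0.001, -1.0]]
ft_force: [-17.3, 1.5, 70.2]
grip_width: 0.0348
```

```bash
python3 - <<'E'
from h import *
s,d=wshot('w_th6')
go(.518,-.0562,-.0125,175.35)
T=wristT(s,d);P=hmap(d,T)*1e3
for v in(130,150,215,235,250,265): print(v,[P[v,u].round(1).tolist() for u in(260,280,300)])
E
```

```text
t 21.45 pos [ 0.518  -0.0564 -0.0128] yaw 175.38 f [-7.3 -2.2 27. ] w 0.035
ROW 0.0001 0.0002 -0.0003 0.0006  rows 0.0
130 [[444.0, -56.7, 37.2], [444.5, -49.2, 38.7], [445.2, -41.8, 38.0]]
150 [[451.3, -57.3, 38.2], [451.8, -49.8, 39.5], [452.3, -42.3, 39.7]]
215 [[477.2, -59.9, 37.8], [477.8, -51.8, 38.1], [478.6, -43.8, 37.5]]
235 [[485.8, -60.8, 38.1], [486.5, -52.5, 37.9], [487.0, -44.3, 38.4]]
250 [[492.8, -61.5, 37.5], [493.3, -53.1, 37.8], [494.0, -44.7, 37.7]]
265 [[499.4, -62.1, 38.1], [500.5, -53.6, 37.5], [500.7, -45.1, 38.3]]
```

View pics/w_th6.png

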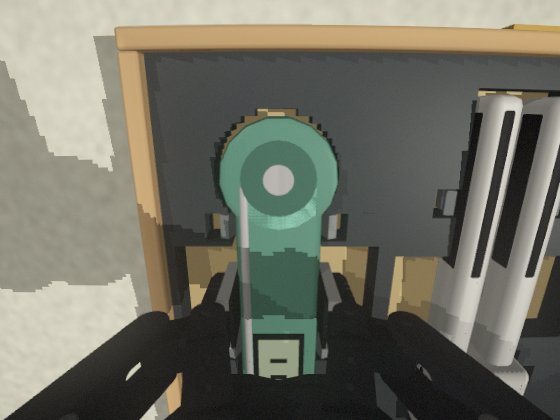

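play_rows(
  targets="0 0 0 0 0.45; 0 0 0 0 0.42; 0 0 -0.02 0 0.42; 0 0 -0.06 0 0.3; 0 0 -0.1 0 0",
)

```text
time_s: 21.95
position: [0.5168, -0.0556, 0.0854]
tool_rot: [[-0.997, 0.081, -0.003], [0.081, 0.997, 0.001], [0.003, 0.001, -1.0]]
ft_force: [-0.2, -0.1, 0.8]
grip_width: 0.0724
```

play_rows(
  targets="0 0 -0.06 0 0; 0 0 -0.06 0 0; 0 0 -0.06 0 0; 0 0 -0.06 0 0",
)

```text
time_s: 22.35
position: [0.5167, -0.0556, 0.1434]
tool_rot: [[-0.997, 0.081, -0.003], [0.081, 0.997, 0.001], [0.003, 0.001, -1.0]]
ft_force: [0.6, 0.0, -0.7]
grip_width: 0.0857
```

```bash
python3 - <<'E'
from homechk import *
wshot('w_th7'); s,d,C=chk('w_th7'); go(.51,.05,.2,175)
cv2.imwrite('pics/th7z.png',cv2.resize(d['pixels'][60:320,:,::-1],None,fx=1.42,fy=1.42,interpolation=2))
for yc,nm in((-100,'th'),(0,'press')):
    for lo in range(-85,86,15):
        k=(C[...,0]>lo)&(C[...,0]<lo+15)&(abs(C[...,1]-yc)<18)&(C[...,2]>31)&(C[...,2]<55)
        if k.sum()>10: print(nm,lo, k.sum(),'z',np.percentile(C[k][:,2],[50,90]).round(1),'y',(C[k][:,1].min()-yc).round(1),(C[k][:,1].max()-yc).round(1))
k=(C[...,2]>35)&(C[...,2]<42)&(abs(C[...,1]+100)<27)&(abs(C[...,0])<85)
q=C[k]; A=np.c_[q[:,:2],np.ones(len(q))]; print('th tilt',np.degrees(np.linalg.lstsq(A,q[:,2],rcond=None)[0][:2]).round(2),'x ext',np.percentile(q[:,0],[.1,99.9]).round(1),'y med',(np.percentile(q[:,1],[.2,99.8])+100).round(1))
b=q[(q[:,0]>-20)]; 
xs=[];ys=[]
for lo in range(-15,70,5):
    k=(b[:,0]>lo)&(b[:,0]<lo+5)
    if k.sum()>20: xs.append(lo+2.5); ys.append((b[k,1].min()+b[k,1].max())/2+100)
print('axis',np.polyfit(xs,ys,1),np.mean(ys))
E
```

```text
t 22.4 pos [ 0.5166 -0.0556  0.1431] yaw 175.37 f [ 0.6 -0.1 -0.3] w 0.0852
ROW 0.0153 0.1048 -0.0568 0.0065  rows 2.1
th -85 252 z [37.3 38.3] y -15.0 16.7
th -70 752 z [38.2 39.3] y -17.7 17.6
th -55 708 z [38.6 39.7] y -18.0 17.8
th -40 680 z [37.9 38.9] y -17.5 17.9
th -25 661 z [37.8 38.8] y -17.9 17.6
th -10 622 z [37.8 38.8] y -18.0 17.9
th 5 592 z [37.8 38.7] y -17.5 17.9
th 20 568 z [38.3 39.3] y -17.8 17.4
th 35 543 z [38.4 39.3] y -18.0 17.6
th 50 524 z [38.4 39.4] y -17.4 17.9
th 65 382 z [37.9 38.8] y -17.6 18.0
th 80 21 z [31.2 31.5] y -16.0 17.5
press -85 531 z [37.3 38.6] y -18.0 17.9
press -70 510 z [37.4 38.6] y -18.0 18.0
press -55 468 z [37.4 38.6] y -18.0 18.0
press -40 471 z [37.5 38.7] y -18.0 17.9
press -25 447 z [37.6 38.6] y -18.0 17.7
press -10 421 z [37.4 38.5] y -18.0 18.0
press 5 405 z [37.6 38.5] y -17.9 17.6
press 20 386 z [37.7 38.7] y -18.0 17.8
press 35 610 z [42.8 44.5] y -18.0 17.9
press 50 520 z [43.8 44.6] y -18.0 17.9
press 65 265 z [43.9 44.7] y -17.7 18.0
press 80 40 z [43.3 44.3] y -17.7 -8.7
th tilt [ 0.07 -0.24] x ext [-75.7  77.7] y med [-22.8  22.2]
axis [ 0.00436749 -0.16850346] -0.04839735514838808
```

View pics/th7z.png

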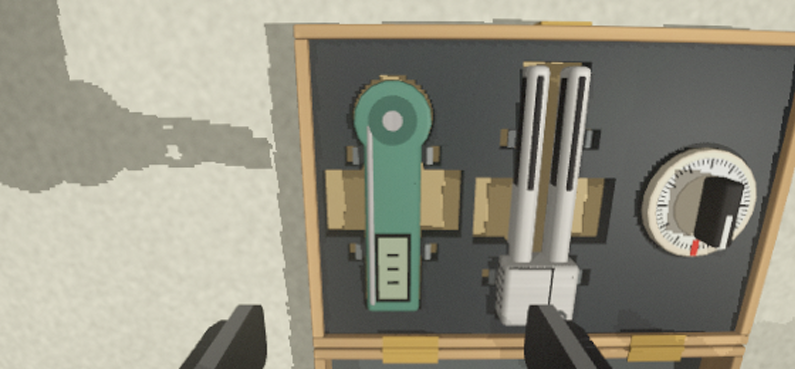

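```bash
python3 - <<'E'
from h import *
s,d=wl('w_t6'); T=wristT(s,d)
f=lambda a:(np.array(a)/4+np.array((210,140))-.4)
p=onplane(d,f([(262,308),(262,400)]),.063,T); v=p[1]-p[0]; print('pointer world deg',np.degrees(np.arctan2(v[1],v[0])),'case -4.65')
s=status.observe(); print(s['time_s'],s['qvel'].round(2),s['ft_force'].round(1))
print(env.close_job())
E
```

```text
pointer world deg -4.867277122167579 case -4.65
22.4 [ 0.01  0.36 -0.07 -0.08  0.26 -0.03] [ 0.6 -0.1 -0.3]
the job is handed in; nothing more can be done
None
```

I put the garlic press and the thermometer fully home in their cutouts, turned the timer back to zero, and handed the job in at 22.4 s with the arm clear. No verdict is reported, so what follows rests on my last camera checks.

- **Press and thermometer:** Depth readings put the press handles and the thermometer at about 38 mm and the press head at 44 mm, as they should be when home. The thermometer is within about 0.3° of level and in line. It is centred to about 0.1 mm sideways and about 1 mm lengthwise. The press head read at most 0.6° of tilt, and the press sits evenly between its cutout walls.
- **Timer:** After release the pointer line stood about 0.2° from the zero direction. Nothing touched it afterwards.
- **Bystanders:** The arm kept clear of the mills, the oil bottle and the mug, but I took no final picture of them.

**What disagreed:**
- The shut fingertips lie about 34 mm short of the stated tool point. My first grip on the knob closed on nothing above it, so I allowed for the offset from then on.
- My first top-camera readings were off by up to about 6 mm, so I used the wrist camera, checked against itself from two opposite sides.
- Pressing the thermometer down peaked at 70 N on the wrist as it reached the floor. That is more than needed, but below the 120 N limit.

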